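# Unlock the club's case and hang its pots on the touch rail

## Task

The craft club's material case is locked: roll its three thumbwheels to 3-8-5 (left to right as you face the lock from the robot) and open the lid well up. Hang every pot you find inside by its hook on the rail, putting it on at the open left end and sliding it along until it hangs centred at the tablet of its own shape. When they all hang there, shut the empty case, roll all three wheels off their code numbers by at least one numeral, and leave the spectacle case, the picture and the mug where they lie.

Things in the scene. Friction and masses are not known exactly. Their poses are not given: they have to be found in the camera images.
- case: Grey carrying case, fixed: box 132 (x) x 256 (y) x 100 mm high, walls and floor 5 mm; origin under its centre, -x its front (robot side), +y left. Partitions 30 mm high make three cells 68 mm wide side by side along y (centres 72 mm apart), at most one pot to a cell, hooks towards +x. On its front: the lock housing, 74 mm deep, 160 mm wide, top at 102 mm, with three thumbwheels.
- lid (a joint): Lid, 8 mm plate, hinge line parallel to case y, 66 mm behind the case's centre, 100 mm up. 0 = shut, grows opening upward, stop 1.95 rad. A friction hinge holds it where it is left; 4 to 6 N at the handle moves it. Three prongs on its front edge hold it shut in the lock (5 mm of play) unless all wheels are within about 0.3 rad of the code, and so for shutting. Open, the prongs reach 265 mm up.
- lid_handle (a point): Centre of the lid's handle: black bar 18 mm thick, 30 mm long, parallel to the hinge, on a thin central stem. With the lid shut it is 30 mm above the lid's upper face, 138 mm above the table, 128 mm in front of the hinge line. Pinched by its two flat ends it turns between the fingers as the lid swings.
- wheel_left (a joint): Left thumbwheel (case y = +42 mm) as you face the lock from the robot: black, 50 mm across, 18 mm wide, axle parallel to case y. Rad, endless, held by friction (2 N at the rim). 0 = numeral 0 on top; rolling the top to case +x (away) raises it, next higher numeral every 0.628 (after 9 comes 0). Code numeral 3 = 1.885 or whole turns off. Roll it by pressing a finger on its top and dragging along case x.
- num_left (a point): The white numeral 3 on the rim of the left wheel, 25 mm from its axle; turns with the wheel.
- pointer_left (a point): Top of the left wheel between its two white pointers: 106 mm in front of the case's centre, 113 mm above the table, 11 mm above the housing. The numeral here is the one set.
- wheel_mid (a joint): Middle thumbwheel (case y = 0): black, 50 mm across, 18 mm wide, axle parallel to case y. Rad, endless, held by friction (2 N at the rim). 0 = numeral 0 on top; rolling the top to case +x (away) raises it, next higher numeral every 0.628 (after 9 comes 0). Code numeral 8 = 5.027 or whole turns off. Roll it by pressing a finger on its top and dragging along case x.
- num_mid (a point): The white numeral 8 on the rim of the mid wheel, 25 mm from its axle; turns with the wheel.
- pointer_mid (a point): Top of the mid wheel between its two white pointers: 106 mm in front of the case's centre, 113 mm above the table, 11 mm above the housing. The numeral here is the one set.
- wheel_right (a joint): Right thumbwheel (case y = -42 mm): black, 50 mm across, 18 mm wide, axle parallel to case y. Rad, endless, held by friction (2 N at the rim). 0 = numeral 0 on top; rolling the top to case +x (away) raises it, next higher numeral every 0.628 (after 9 comes 0). Code numeral 5 = 3.142 or whole turns off. Roll it by pressing a finger on its top and dragging along case x.
- num_right (a point): The white numeral 5 on the rim of the right wheel, 25 mm from its axle; turns with the wheel.
- pointer_right (a point): Top of the right wheel between its two white pointers: 106 mm in front of the case's centre, 113 mm above the table, 11 mm above the housing. The numeral here is the one set.
- pot_round_mid (a point): Centre, half-way up, of the lidded tin pot that is round, 50 mm across from above; may be absent (None). Tin and lid 56 mm high, on it a black upright grip 24 (x) x 20 (y) x 34 mm: 90 mm in all, 0.16 kg, this point 45 mm above the underside. At the back (+x) a downward-open steel hook, 32 mm wide: plate's lower side 46 mm above the underside, lip 45 to 49 mm behind the centre, reaching down to 30 mm.
- mark_round: Black raised tablet, 22 mm, outline of the round pot, on the rail's label strip; its place along the rail varies. Origin under its centre, axes as the stand's. A pot hanging at its mark has its centre at x = -0.049, y = 0, z = -0.018 from here.
- pot_square_mid (a point): Centre, half-way up, of the lidded tin pot that is square, 50 x 50 mm from above; may be absent (None). Tin and lid 56 mm high, on it a black upright grip 24 (x) x 20 (y) x 34 mm: 90 mm in all, 0.16 kg, this point 45 mm above the underside. At the back (+x) a downward-open steel hook, 32 mm wide: plate's lower side 46 mm above the underside, lip 45 to 49 mm behind the centre, reaching down to 30 mm.
- mark_square: Black raised tablet, 22 mm, outline of the square pot, on the rail's label strip; its place along the rail varies. Origin under its centre, axes as the stand's. A pot hanging at its mark has its centre at x = -0.049, y = 0, z = -0.018 from here.
- pot_triangle_mid (a point): Centre, half-way up, of the lidded tin pot that is three-sided with cut corners, 60 mm wide at its flat back, 53 mm deep from above; may be absent (None). Tin and lid 56 mm high, on it a black upright grip 24 (x) x 20 (y) x 34 mm: 90 mm in all, 0.16 kg, this point 45 mm above the underside. At the back (+x) a downward-open steel hook, 32 mm wide: plate's lower side 46 mm above the underside, lip 45 to 49 mm behind the centre, reaching down to 30 mm.
- mark_triangle: Black raised tablet, 22 mm, outline of the triangle pot, on the rail's label strip; its place along the rail varies. Origin under its centre, axes as the stand's. A pot hanging at its mark has its centre at x = -0.049, y = 0, z = -0.018 from here.
- stand: Hanging rail on a flat base 8 mm thick, fixed; origin under the rail's middle, y along the rail to the left, -x its front. A rest strip (front face 12.5 mm before the rail's axis, up to 55 mm above the table, then sloping back under the rail) keeps a hung pot upright, pot x along stand x, its underside 45 mm above the table. End plates 107 mm high stand at y = +-179 mm.
- rail_mid (a point): Middle of the steel rail: 12 mm thick, 350 mm long, axis 85 mm above the table. A label strip (101 to 107 mm up, 7 mm before to 27 mm behind the rail's axis) covers it from the right end to stand y = +75 mm: a hooked pot has 6 mm of room to lift under it. Marks at stand y = -120, -40, +40 mm. Hung pots cannot pass one another.
- load_gap (a point): Rail axis in the middle of its open left end (stand y = +122 mm), the only place where pots go on and off. The hook's gap for the rail is 20 mm wide: put the pot on with its centre 35 mm before the rail's axis (rail mid-gap); let go, it settles at about 39 mm, lip against the rail.
- glasses_case: Black closed spectacle case lying on the table, 160 by 60 by 36 mm, loose; origin at the centre of its underside.
- picture: Tactile pebble picture on a yellow board lying on the table, 150 by 210 by 13 mm, loose; origin at the centre of its underside.
- cup: White mug standing on the table, 76 mm wide, 85 mm high, loose; origin at the centre of its underside.

How it is judged:
By the outcome, as a careful person would: the job done as asked, in the order asked, and still so for the second after the job is handed in, with the robot touching nothing.
Of pot_round, pot_square, pot_triangle only 2 to 3 are there at a start; the rules pass over those that are not, and their reading is None.
At some moment in a run one of pot_round, pot_square, pot_triangle may be knocked a few centimetres aside while the robot is not near it.
It also fails if it takes over 210 s, if anything falls off the work surface, if the arm or the gripper's body presses on something with over 40 N, if the wrist force passes 120 N, or if a joint passes its speed limit or range.

## Robot

A 6-joint arm with a two-finger parallel gripper is mounted at the origin on the work surface. World frame = base frame: x ahead of the robot, y to its left, z up, the work surface at z = 0. Lengths are in m, angles in degrees, forces in N, time in s.
With the tool pointing down it reaches from about 0.25 to 0.725 m from the base axis. Payload 9.7 kg.
Tool frame: the origin (TCP) lies on the centre line of the jaws, within the pads' length; the fingertips stand tip_reach ahead of it and the grasp point (between the pads) lies 2 mm behind it (tip_reach is the distance from the TCP to the fingertips, in m); z points along the fingers, y is the direction in which the jaws open and shut (so a half turn about z gives the same grasp; the last joint's range is limited). The gripper opens to 85 mm and grips with 20 to 120 N. Pads are 22 mm wide; open, the fingers measure 114 mm over their backs; the gripper's body (76 mm by 85 mm) begins 54 mm behind the grasp point. The pads swing forward as they close: fully open they stand 13 mm farther back than shut.
Start: joints at [-77.063, 4.979, 10.078, 95.1, 0, 90], TCP at [0.123, -0.536, 0.248] pointing down, gripper open.
Joint ranges: [-179.16, 179.16], [-48.56, 103.87], [-65.8, 70.77], [-126.05, 130.52], [-82.76, 87.17], [-180, 180]. Speed limits (degrees/s): [127.2, 127.2, 147.25, 180, 180, 180].

## Interface

Orientations are given as [roll, pitch, yaw] about the fixed x, y, z axes, in that order (R = Rz(yaw) Ry(pitch) Rx(roll)).
In Python, from workcell import get_obs, camera, calibration, job_done, tip_reach gives the robot as it stands.
- The arm moves only by the tool apply_moves, never from a script. Its argument "rows" is a list of rows, each a list of 7 numbers: the shift along the world's x, y, z in mm, then the turn, a rotation vector about the world's x, y, z in degrees, then the closure, from 0 (fully open) to 1 (shut). A call has 1 to 20 rows; each row shifts and turns the commanded pose from where the row before left it; what a row does not reach is not made up. A row lasts 1/8 s, in which the tool goes at most 62.5 mm and 10.7 degrees, less where a joint would pass 70% of its speed; a pose out of reach is approached as far as the arm can. A call with a gripper value outside its range is refused whole. The fingers move at their own pace and stop on an object; "grip_force" is the grip in N (left out, the last holds). Time passes only in rows, so rows that do not move let the fingers close. It gives the time, the measured TCP pose, the force and the opening at its end, in the units of the state.
- get_obs(): the state, without advancing time (a new reading comes with each control period).
- camera(name): name is "scene" or "top"; returns the picture (480x640x3 uint8, red, green, blue); there is no depth.
- calibration(name): a dict with "intrinsics" (3x3 intrinsics, pixels), "dist" ([k1, k2, p1, p2, k3] as OpenCV has them; the pictures are not rectified), "T" (4x4, takes a point from camera to world coordinates). Camera axes: x right, y down, z forward; pixel columns grow to the right and rows downward; lengths in m; the calibration is good to about 2 mm. A picture is of the moment at which its call begins. calibration takes no time and is no camera call.
- job_done(): hands the job in, once; it reports no verdict.
The state is a dict: "time": time; "q": joint angles; "qd": joint speeds; "joint_efforts": joint torques, N m; "ee_pos": TCP position; "tcp_rot": TCP orientation; "wrist_force": force on the tool from outside, world axes, zero at the start; "torque": the same for the moment, N m; "opening": finger opening in m.
Only numpy, scipy, OpenCV 4.12 (cv2) and the standard library are available. Lean on these libraries where they do the work, as an engineer would, in place of code of your own. Each camera call takes 0.05 s, during which the arm holds its last target.

## Working session

There is one attempt and no reset: what is moved stays moved. The work goes in short steps, Python scripts to look and compute and a tool call to move; the robot and the scene stay as the last step left them, time stands still between calls to the robot, and variables do not carry over. Pictures are saved under pics/ and viewed, and the job is handed in when it is done.

Besides the shell and the picture viewer there is one more tool, called after "Request:" as name(argument=value, ...) on one line, values as JSON. apply_moves: Moves the arm, as the interface text tells. Its arguments: {"type":"object","properties":{"rows":{"type":"array","items":{"type":"array","items":{"type":"number"}}},"grip_force":{"type":"number"}},"required":["rows"]}

```bash
ls; mkdir -p pics; python3 - <<'E'
from workcell import *
import cv2
print(get_obs(), tip_reach)
for n in("scene","top"):
    c=calibration(n);print(n,c)
    cv2.imwrite(f"pics/{n}0.png",camera(n)[:,:,::-1])
E
```

```text
pics
{'time': 0.0, 'q': array([-7.70619606e+01,  5.01134599e+00,  1.00341720e+01,  9.50984079e+01,
       -2.75848660e-04,  9.00000544e+01]), 'qd': array([ 0.03479327, -0.03806663, -0.06571668,  0.09741391, -0.06555931,
        0.09764913]), 'joint_efforts': array([ 1.93387139e-03, -5.20400441e+01,  4.64797926e+01,  1.66661519e-02,
        1.80669863e-04, -3.25037286e-05]), 'ee_pos': array([ 0.12309749, -0.5358426 ,  0.24757816]), 'tcp_rot': array([-1.79924418e+02,  2.75920161e-04,  1.29379854e+01]), 'wrist_force': array([-0.52292712,  0.64687458, -0.445427  ]), 'torque': array([ 0.02054889,  0.05021798, -0.02768777]), 'opening': 0.0857187716889218} 0.017
scene {'intrinsics': array([[593.27212011,   0.        , 326.65631919],
       [  0.        , 593.27212011, 230.07479231],
       [  0.        ,   0.        ,   1.        ]]), 'dist': array([-0.16162397,  0.        ,  0.        ,  0.        ,  0.        ]), 'T': array([[ 0.59386954,  0.68799362, -0.41711358,  1.12651486],
       [ 0.80453909, -0.50395762,  0.31423489, -0.46410007],
       [ 0.00598404, -0.52219871, -0.85280285,  1.22274048],
       [ 0.        ,  0.        ,  0.        ,  1.        ]])}
top {'intrinsics': array([[472.60044709,   0.        , 317.66932757],
       [  0.        , 472.60044709, 239.54115217],
       [  0.        ,   0.        ,   1.        ]]), 'dist': array([-0.03320111,  0.        ,  0.        ,  0.        ,  0.        ]), 'T': array([[-0.02716447, -0.98490675,  0.1709409 ,  0.43496647],
       [-0.99943234,  0.0301679 ,  0.01499655, -0.05170535],
       [-0.01992713, -0.17043649, -0.98516715,  0.9732145 ],
       [ 0.        ,  0.        ,  0.        ,  1.        ]])}
```

View pics/scene0.png

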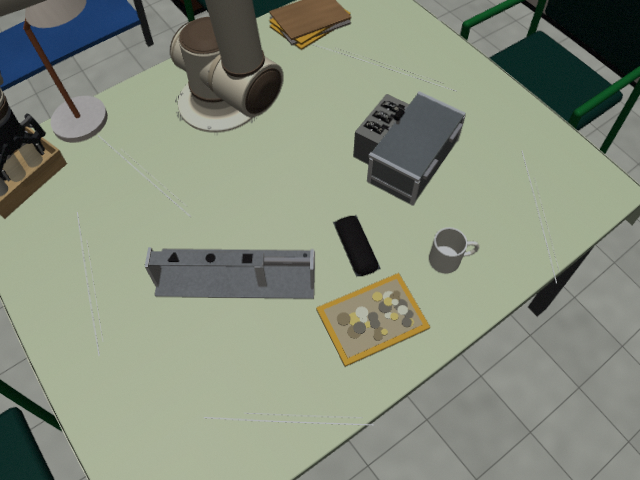

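View pics/top0.png

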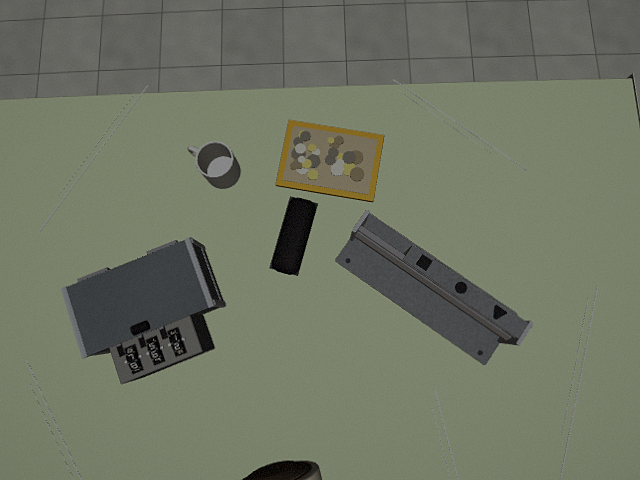

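The scene view shows the case around (405,150) with lock on its robot side, the rail at (230,275), and the loose items. In the top view the case is at (145,310), the wheels at (130..180,350), and the marks are square (424,262), round (461,288) and triangle (500,312). I'll zoom in.

```bash
cat > h.py <<'E'
from workcell import *
import cv2, numpy as np
def ray(n,uv):
    c=calibration(n);p=cv2.undistortPoints(np.array([[uv]],float),c["intrinsics"],c["dist"])[0,0]
    T=c["T"];d=T[:3,:3]@np.array([p[0],p[1],1.]);return T[:3,3],d
def plane(n,uv,z):
    o,d=ray(n,uv);return o+d*(z-o[2])/d[2]
def tri(uvs,uvt):
    A=[];b=[]
    for n,uv in(("scene",uvs),("top",uvt)):
        o,d=ray(n,uv);d=d/np.linalg.norm(d);P=np.eye(3)-np.outer(d,d);A.append(P);b.append(P@o)
    x=np.linalg.lstsq(np.vstack(A),np.hstack(b),rcond=None)[0];return x
def proj(n,X):
    c=calibration(n);T=np.linalg.inv(c["T"]);r,_=cv2.Rodrigues(T[:3,:3])
    return cv2.projectPoints(np.atleast_2d(np.array(X,float)),r,T[:3,3],c["intrinsics"],c["dist"])[0][:,0]
def crop(im,x0,y0,x1,y1,f,name):
    c=im[y0:y1,x0:x1,::-1]
    cv2.imwrite(name,cv2.resize(c,None,fx=f,fy=f,interpolation=cv2.INTER_CUBIC))
def shot(n,x0,y0,x1,y1,f,name):
    im=camera(n);cv2.imwrite(name.replace('.png','_full.png'),im[:,:,::-1]);crop(im,x0,y0,x1,y1,f,name);return im
E
python3 - <<'E'
from h import *
s=cv2.imread("pics/scene0.png")[:,:,::-1];t=cv2.imread("pics/top0.png")[:,:,::-1]
crop(t,55,230,235,390,4,"pics/tc.png");crop(s,345,85,475,205,6,"pics/sc.png")
crop(t,325,200,540,370,3.5,"pics/ts.png");crop(s,140,235,325,305,4,"pics/ss.png")
E
```

```text
(no output)
```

View pics/tc.png

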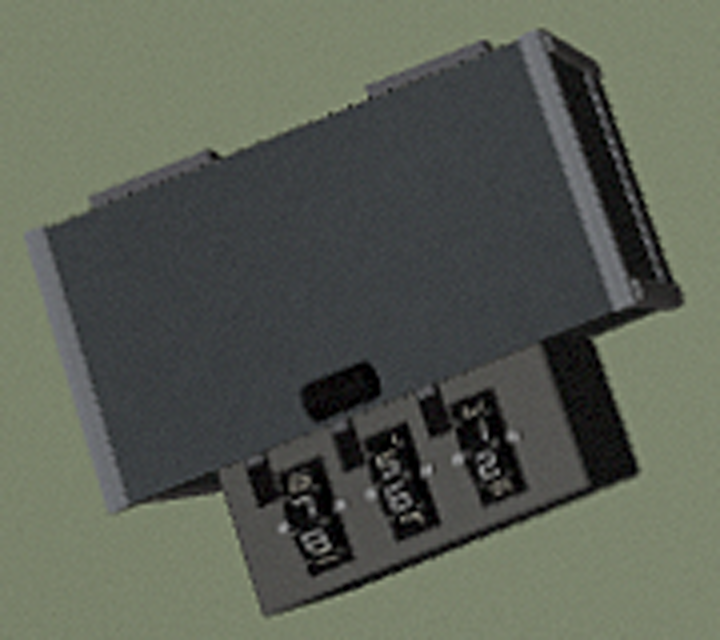

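View pics/sc.png

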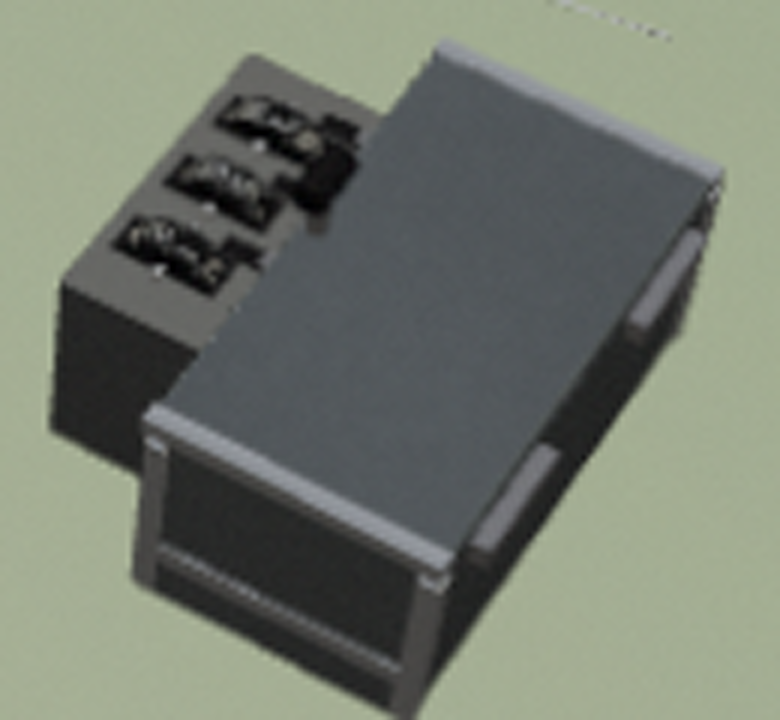

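View pics/ts.png

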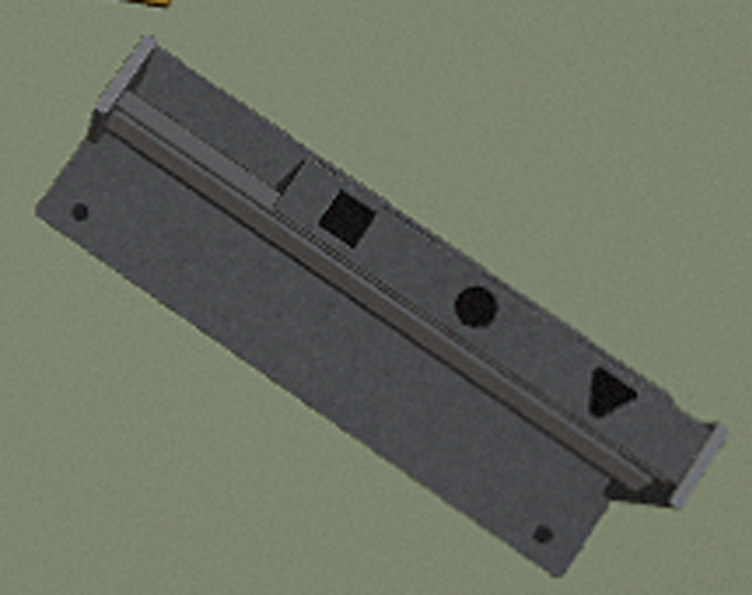

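View pics/ss.png

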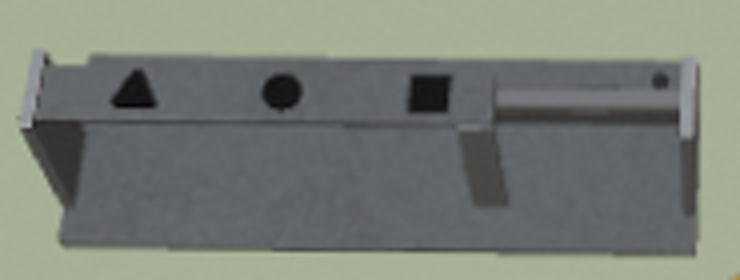

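```bash
cat > p.py <<'E'
from h import *
f=lambda x,y,s=4,o=(55,230):(((x+.5)/s-.5+o[0]),((y+.5)/s-.5+o[1]))
W={}
for k,a,b in(("L",(284,527),(340,505)),("M",(372,494),(427,469)),("R",(459,461),(514,437))):
    W[k]=(plane("top",f(*a),.102)+plane("top",f(*b),.102))/2;print(k,W[k])
d=W["L"]-W["R"];print(np.linalg.norm(d),np.degrees(np.arctan2(d[1],d[0]))-90)
for c in((28,232),(115,512),(635,305),(541,30)):print(plane("top",f(*c),.108))
g=lambda x,y:f(x,y,6,(345,85))
for c in ((440,42),(722,178),(447,570),(148,412)):print("s",plane("scene",g(*c),.108))
s=cv2.imread("pics/scene0.png");t=cv2.imread("pics/top0.png")
for n,im,roi in(("top",t,(400,245,520,325)),("scene",s,(160,245,260,268))):
    x0,y0,x1,y1=roi;m=(im[y0:y1,x0:x1].max(2)<35).astype(np.uint8)
    k,l,st,ce=cv2.connectedComponentsWithStats(m)
    for i in range(1,k):
        if st[i,4]>30:print(n,st[i,4],ce[i]+[x0,y0],plane(n,ce[i]+[x0,y0],.110))
E
python3 p.py
```

```text
L [0.37662384 0.3041466  0.102     ]
M [0.39118407 0.26414077 0.102     ]
R [0.40484389 0.22433587 0.102     ]
0.08465296659359486 19.472937297120524
[0.50873608 0.4413697  0.108     ]
[0.38046686 0.39297752 0.108     ]
[0.46802756 0.1552268  0.108     ]
[0.59702598 0.2008664  0.108     ]
s [0.38076064 0.39113233 0.108     ]
s [0.51094146 0.43711164 0.108     ]
s [0.5976292  0.20339097 0.108     ]
s [0.46757591 0.15784063 0.108     ]
top 144 [423.69444444 262.0625    ] [ 0.53689545 -0.23180339  0.11      ]
top 107 [460.51401869 287.23364486] [ 0.48886832 -0.29570557  0.11      ]
top 112 [498.375      311.95535714] [ 0.44235049 -0.36061423  0.11      ]
scene 57 [173.07017544 258.05263158] [ 0.44337313 -0.36348948  0.11      ]
scene 57 [210.03508772 257.56140351] [ 0.48985571 -0.29748879  0.11      ]
scene 75 [246.90666667 258.21333333] [ 0.53817431 -0.2338838   0.11      ]
```

```bash
cat > w.py <<'E'
from h import *
import sys
C=np.array([.4900,.2985]);a=np.radians(20.1);U=np.array([np.cos(a),np.sin(a)]);V=np.array([-U[1],U[0]])
def cw(x,y,z): return np.r_[C+x*U+y*V,z]
def unroll(im,yc,n="top",f=8):
    # per-wheel rectified: rows = angle from top (rad, + toward case -x i.e. bottom), cols = y
    ph=np.linspace(1.3,-1.3,260)  # top of picture = +x side
    ys=np.linspace(.016,-.016,128)
    P=[cw(-.106+.025*np.sin(p),yc+y,.088+.025*np.cos(p)) for p in ph for y in ys]
    uv=proj(n,P).reshape(len(ph),len(ys),2).astype(np.float32)
    return cv2.remap(im,uv[...,0],uv[...,1],cv2.INTER_CUBIC)
def strip(im,name,n="top"):
    o=[cv2.resize(unroll(im,y,n),None,fx=1.6,fy=1.6) for y in(.042,0,-.042)]
    o=np.hstack([cv2.copyMakeBorder(q,0,0,0,20,cv2.BORDER_CONSTANT,value=(255,0,0)) for q in o])
    h=o.shape[0]
    for k in range(-2,3):
        r=int((1.3-k*.628)/2.6*(h-1)); cv2.line(o,(0,r),(6,r),(255,0,0),1 if k else 3)
    cv2.imwrite(name,np.clip(o.astype(float)*1.7,0,255).astype(np.uint8)[...,::-1] )
if __name__=="__main__":
    t=cv2.imread("pics/top0.png")[:,:,::-1];strip(t,"pics/w0.png")
    s=cv2.imread("pics/scene0.png")[:,:,::-1];strip(s,"pics/w0s.png","scene")
E
python3 w.py
```

```text
(no output)
```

View pics/w0.png

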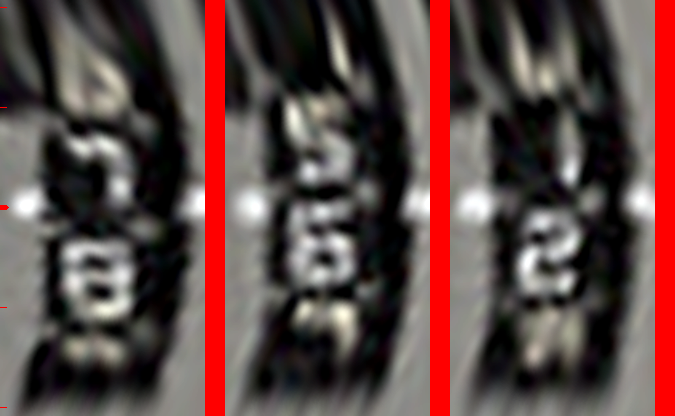

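View pics/w0s.png

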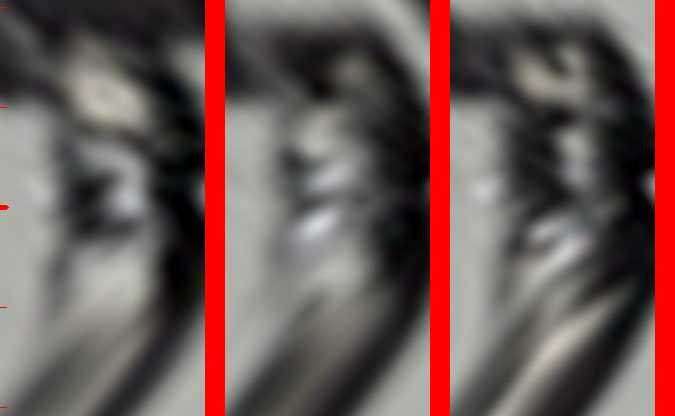

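Request:
apply_moves(rows=[[30, 44, 0, 0, 0, 0.7, 1], [30, 44, 0, 0, 0, 0.7, 1], [30, 44, 0, 0, 0, 0.7, 1], [30, 44, 0, 0, 0, 0.7, 1], [30, 44, 0, 0, 0, 0.7, 1], [30, 44, 0, 0, 0, 0.7, 1], [30, 44, 0, 0, 0, 0.7, 1], [30, 44, 0, 0, 0, 0.7, 1], [30, 44, 0, 0, 0, 0.7, 1], [30, 44, 0, 0, 0, 0.8, 1], [-4, 40, 0, 0, 0, 0, 1], [-4, 40, 0, 0, 0, 0, 1], [-4, 40, 0, 0, 0, 0, 1], [-4, 40, 0, 0, 0, 0, 1], [-4, 40, 0, 0, 0, 0, 1], [-4, 40, -10, 0, 0, 0, 1], [-4, 40, -10, 0, 0, 0, 1], [-4, 40, -20, 0, 0, 0, 1], [-4, 40, -20, 0, 0, 0, 1], [-4, 40, -20, 0, 0, 0, 1]], grip_force=30)

```text
time: 2.6
ee_pos: [0.4184, 0.2252, 0.1671]
tcp_rot: [-176.3, 0.1, 26.2]
wrist_force: [-0.1, 0.1, -0.1]
opening: 0.0
```

Request:
apply_moves(rows=[[0, 0, 0, 0, 0, 0, 1], [0, 0, 0, 0, 0, 0, 1]])

```text
time: 2.85
ee_pos: [0.4181, 0.2244, 0.1686]
tcp_rot: [-176.4, 0.1, 26.2]
wrist_force: [-0.2, 0.4, 0.9]
opening: -0.0001
```

```bash
cat > go.py <<'E'
from h import *
from scipy.spatial.transform import Rotation as R
def go(x,y,z,yaw=20.1,pitch=0,roll=180):
    o=get_obs();d=(np.array([x,y,z])-o["ee_pos"])*1000
    r=(R.from_euler('xyz',[roll,pitch,yaw],degrees=True)*R.from_euler('xyz',o["tcp_rot"],degrees=True).inv()).as_rotvec(degrees=True)
    print("d",d.round(1),"rot",r.round(2),"F",o["wrist_force"].round(1),"t",round(o["time"],2))
E
python3 -c "
from go import *
go(.3835,.3053,.155)"
```

```text
d [-34.6  80.9 -13.6] rot [-3.33 -1.49 -6.11] F [-0.2  0.4  0.9] t 2.85
```

Request:
apply_moves(rows=[[-9, 20, 0, -0.8, -0.4, -1.5, 1], [-9, 20, 0, -0.8, -0.4, -1.5, 1], [-9, 20, 0, -0.8, -0.4, -1.5, 1], [-8, 21, 0, -0.9, -0.3, -1.6, 1], [0, 0, -13, 0, 0, 0, 1], [0, 0, -10, 0, 0, 0, 1], [0, 0, 0, 0, 0, 0, 1]])

```text
time: 3.72
ee_pos: [0.4203, 0.2295, 0.1439]
tcp_rot: [-176.3, 0.3, 26.7]
wrist_force: [-0.4, -0.1, 0.6]
opening: -0.0
```

```bash
python3 -c "
from go import *
print(get_obs()['ee_pos'],get_obs()['tcp_rot'])
go(.3835,.3053,.130)
shot('scene',345,60,475,180,6,'pics/a1.png')"
```

```text
[0.42026902 0.22950115 0.14385598] [-176.34822763    0.30254915   26.65116946]
d [-36.8  75.8 -13.9] rot [-3.23 -1.73 -6.54] F [-0.4 -0.1  0.6] t 3.73
```

View pics/a1.png

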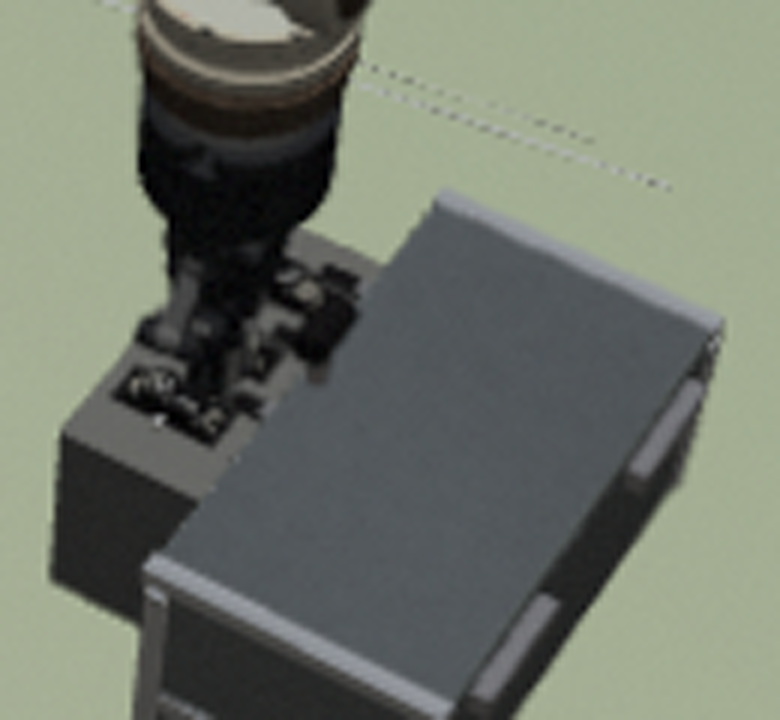

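```bash
python3 -c "
from go import *
o=get_obs();print(o)"
```

```text
{'time': 3.775, 'q': array([ 26.59389891,  -5.32330235, -11.71812008,  83.85010193,
         3.65182423, 179.9427793 ]), 'qd': array([ 0.02960926, -0.33029351,  0.94943932,  0.31260717,  0.00518596,
       -0.08049565]), 'joint_efforts': array([ 6.46454195e-03, -4.04493642e+01,  4.61315632e+01, -6.85839448e-02,
        2.02632369e-01,  1.04948882e-05]), 'ee_pos': array([0.42055394, 0.22963112, 0.14462799]), 'tcp_rot': array([-176.34793348,    0.24127496,   26.65100393]), 'wrist_force': array([0.54565189, 0.1348372 , 0.04893331]), 'torque': array([ 0.00715801, -0.00404419,  0.00175337]), 'opening': 4.7273292933044195e-05}
```

Request:
apply_moves(rows=[[0, 0, 20, 0, 0, 10, 1], [0, 0, 20, 0, 0, 10, 1], [0, 0, 0, 0, 0, 10, 1], [0, 0, 0, 0, 0, 10, 1], [0, 0, 0, 0, 0, 10, 1], [0, 0, 0, 0, 0, 10, 1], [0, 0, 0, 0, 0, 10, 1], [0, 0, 0, 0, 0, 10, 1], [0, 0, 0, 0, 0, 10, 1], [0, 0, 0, 0, 0, 10, 1], [0, 0, 0, 0, 0, 10, 1], [0, 0, 0, 0, 0, 10, 1], [0, 0, 0, 0, 0, 10, 1], [0, 0, 0, 0, 0, 10, 1], [0, 0, 0, 0, 0, 10, 1], [0, 0, 0, 0, 0, 10, 1], [0, 0, 0, 0, 0, 10, 1], [0, 0, 0, 0, 0, 0, 1]])

```text
time: 6.02
ee_pos: [0.4209, 0.2299, 0.1857]
tcp_rot: [-176.4, 0.2, -163.4]
wrist_force: [-0.2, -0.6, -0.3]
opening: -0.0002
```

```bash
sed -i 's/yaw=20.1/yaw=-159.9/' go.py; python3 -c "
from go import *
print(get_obs()['q'])
go(.3835,.3053,.155)"
```

```text
[30.64126735 -4.85548516 -6.75822741 88.77477951 -3.58294854 14.07852112]
d [-37.4  75.4 -30.7] rot [3.39 1.35 3.51] F [-0.2 -0.6 -0.3] t 6.03
```

Request:
apply_moves(rows=[[-9, 19, 0, 0.9, 0.3, 0.9, 1], [-9, 19, 0, 0.9, 0.3, 0.9, 1], [-10, 19, 0, 0.8, 0.4, 0.9, 1], [-9, 18, 0, 0.8, 0.4, 0.8, 1], [0, 0, -15, 0, 0, 0, 1], [0, 0, -16, 0, 0, 0, 1], [0, 0, -10, 0, 0, 0, 1], [0, 0, 0, 0, 0, 0, 1]])

```text
time: 7.02
ee_pos: [0.3837, 0.3041, 0.1431]
tcp_rot: [-180.0, -0.2, -159.9]
wrist_force: [-0.2, 0.1, 0.2]
opening: -0.0
```

```bash
python3 -c "
from go import *
go(.3835,.3053,.130)
shot('scene',345,60,475,180,6,'pics/a2.png');shot('top',55,230,235,390,4,'pics/a2t.png')"
```

```text
d [ -0.2   1.2 -13.1] rot [ 0.08 -0.17 -0.  ] F [-0.2  0.1  0.2] t 7.03
```

View pics/a2.png

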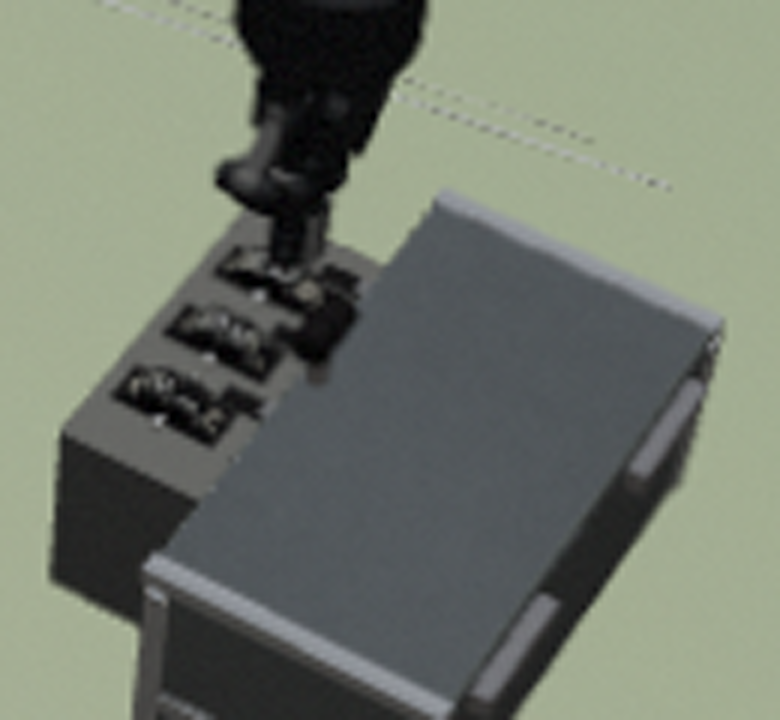

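View pics/a2t.png

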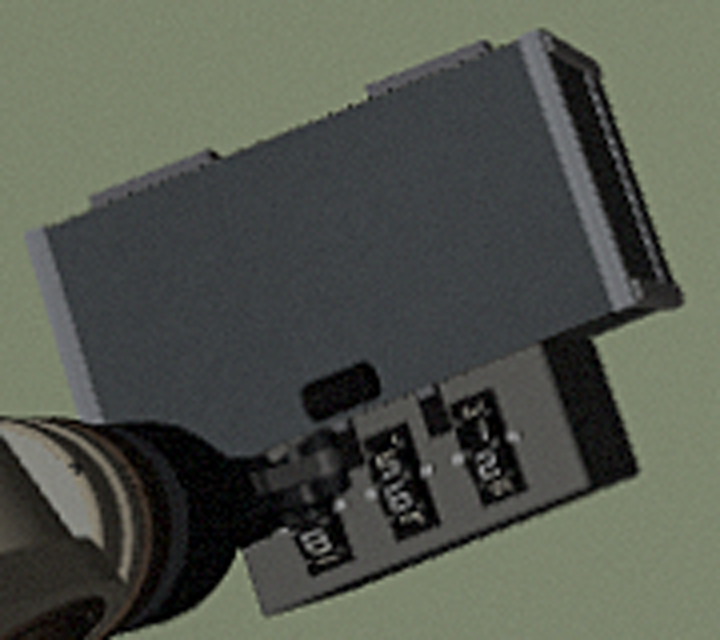

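The finger stands over the left wheel, slightly on its far side (a2t ~(310,470)). Now I'll lower it and feel for contact.

Request:
apply_moves(rows=[[0, 1, -8, 0, 0, 0, 1], [0, 0, -4, 0, 0, 0, 1], [0, 0, -1, 0, 0, 0, 1], [0, 0, -1, 0, 0, 0, 1], [0, 0, 0, 0, 0, 0, 1]])

```text
time: 7.75
ee_pos: [0.3839, 0.3058, 0.1304]
tcp_rot: [180.0, -0.1, -159.9]
wrist_force: [0.4, -0.5, -0.1]
opening: 0.0001
```

Request:
apply_moves(rows=[[0, 0, -1, 0, 0, 0, 1], [0, 0, 0, 0, 0, 0, 1], [0, 0, 0, 0, 0, 0, 1]])

```text
time: 8.12
ee_pos: [0.3841, 0.3059, 0.1298]
tcp_rot: [180.0, -0.0, -159.9]
wrist_force: [-0.5, -0.2, 5.9]
opening: 0.0002
```

Request:
apply_moves(rows=[[0, 0, -1, 0, 0, 0, 1], [0, 0, 0, 0, 0, 0, 1], [0, 0, 0, 0, 0, 0, 1]])

```text
time: 8.5
ee_pos: [0.3845, 0.3061, 0.1295]
tcp_rot: [180.0, 0.1, -159.9]
wrist_force: [-0.2, -1.3, 10.3]
opening: -0.0002
```

Request:
apply_moves(rows=[[-3.8, -1.4, 0, 0, 0, 0, 1], [-3.8, -1.4, 0, 0, 0, 0, 1], [-3.8, -1.4, 0, 0, 0, 0, 1], [-3.8, -1.4, 0, 0, 0, 0, 1], [0, 0, 0, 0, 0, 0, 1]])

```text
time: 9.12
ee_pos: [0.3694, 0.3006, 0.1298]
tcp_rot: [180.0, 0.1, -159.9]
wrist_force: [0.3, -1.1, 11.2]
opening: 0.0
```

```bash
python3 -c "
from go import *
go(.3835,.3053,.130);t=shot('top',55,230,235,390,4,'pics/a3t.png')
from w import strip
strip(t,'pics/w3.png');strip(camera('scene'),'pics/w3s.png','scene')"
```

```text
d [14.1  4.7  0.2] rot [-0.08  0.08 -0.04] F [ 0.3 -1.1 11.2] t 9.12
```

View pics/a3t.png

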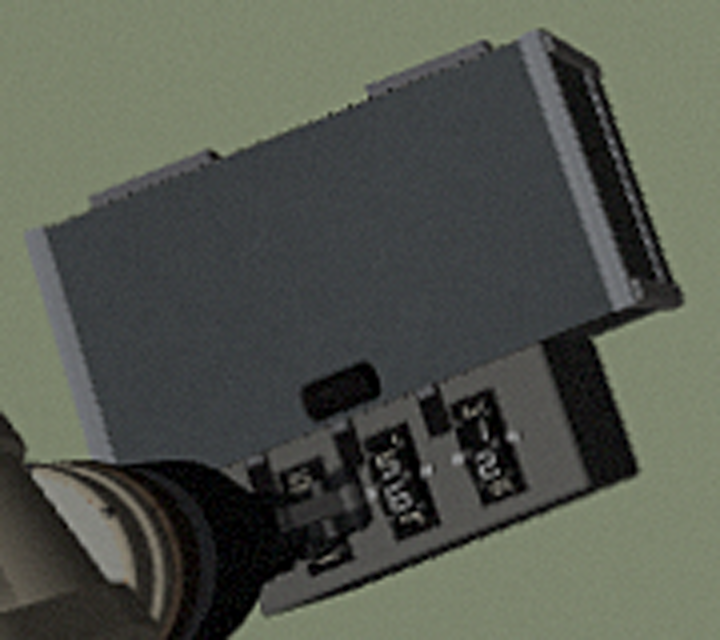

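View pics/w3.png

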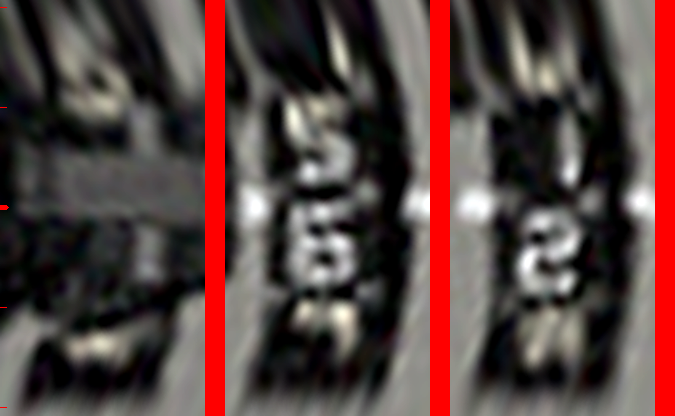

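Request:
apply_moves(rows=[[-2.8, -1.0, 0, 0, 0, 0, 1], [0, 0, 0, 0, 0, 0, 1], [0, 0, 7, 0, 0, 0, 1], [8.5, 3.1, 0, 0, 0, 0, 1], [8.5, 3.1, 0, 0, 0, 0, 1], [0, 0, 0, 0, 0, 0, 1], [0, 0, -5, 0, 0, 0, 1], [0, 0, -2, 0, 0, 0, 1], [0, 0, 0, 0, 0, 0, 1], [-4.2, -1.6, 0, 0, 0, 0, 1], [-4.2, -1.6, 0, 0, 0, 0, 1], [-4.3, -1.5, 0, 0, 0, 0, 1], [-4.3, -1.5, 0, 0, 0, 0, 1], [0, 0, 0, 0, 0, 0, 1]])

```text
time: 10.98
ee_pos: [0.3663, 0.2994, 0.1296]
tcp_rot: [180.0, 0.1, -159.9]
wrist_force: [0.8, -2.3, 11.2]
opening: -0.0
```

Request:
apply_moves(rows=[[0, 0, 7, 0, 0, 0, 1], [8.5, 3.1, 0, 0, 0, 0, 1], [8.5, 3.1, 0, 0, 0, 0, 1], [0, 0, 0, 0, 0, 0, 1], [0, 0, -5, 0, 0, 0, 1], [0, 0, -2, 0, 0, 0, 1], [0, 0, 0, 0, 0, 0, 1], [-4.2, -1.6, 0, 0, 0, 0, 1], [-4.2, -1.6, 0, 0, 0, 0, 1], [-4.3, -1.5, 0, 0, 0, 0, 1], [-4.3, -1.5, 0, 0, 0, 0, 1], [0, 0, 0, 0, 0, 0, 1], [0, 0, 10, 0, 0, 0, 1], [0, 0, 15, 0, 0, 0, 1], [-15, -15, 0, 0, 0, 0, 1], [-20, -20, 0, 0, 0, 0, 1], [0, 0, 0, 0, 0, 0, 1]])

```text
time: 13.1
ee_pos: [0.3304, 0.2637, 0.1542]
tcp_rot: [180.0, -0.0, -159.9]
wrist_force: [0.5, 0.4, -0.1]
opening: -0.0001
```

```bash
python3 -c "
from go import *
go(.4048-.0066,.2243-.0027,.1545);t=shot('top',55,230,235,390,4,'pics/a4t.png')
from w import strip
strip(t,'pics/w4.png');strip(camera('scene'),'pics/w4s.png','scene')"
```

```text
d [ 67.8 -42.1   0.3] rot [-0.02 -0.05 -0.04] F [ 0.5  0.4 -0.1] t 13.1
```

View pics/a4t.png

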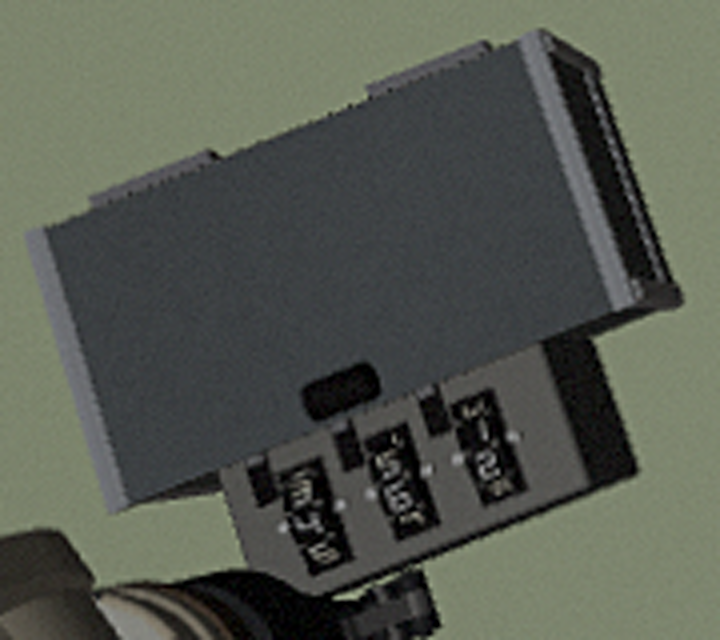

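View pics/w4.png

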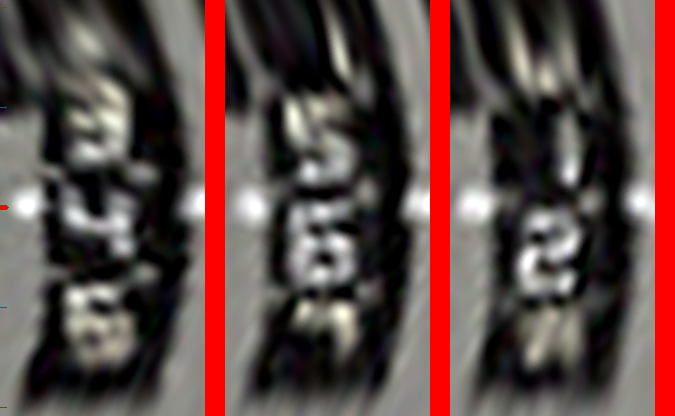

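Request:
apply_moves(rows=[[22, -14, 0, 0, 0, 0, 1], [22, -14, 0, 0, 0, 0, 1], [22, -15, 0, 0, 0, 0, 1], [0, 0, -10, 0, 0, 0, 1], [0, 0, -11, 0, 0, 0, 1], [0, 0, -3.5, 0, 0, 0, 1], [0, 0, -2, 0, 0, 0, 1], [0, 0, 0, 0, 0, 0, 1]])

```text
time: 14.2
ee_pos: [0.3978, 0.2221, 0.1296]
tcp_rot: [180.0, 0.2, -159.8]
wrist_force: [-0.6, -4.0, 21.1]
opening: -0.0
```

Request:
apply_moves(rows=[[0, 0, 1.5, 0, 0, 0, 1], [4.2, 1.6, 0, 0, 0, 0, 1], [4.2, 1.6, 0, 0, 0, 0, 1], [4.3, 1.5, 0, 0, 0, 0, 1], [4.3, 1.5, 0, 0, 0, 0, 1], [0, 0, 0, 0, 0, 0, 1], [0, 0, 7, 0, 0, 0, 1], [-8.5, -3.1, 0, 0, 0, 0, 1], [-8.5, -3.1, 0, 0, 0, 0, 1], [0, 0, 0, 0, 0, 0, 1], [0, 0, -5, 0, 0, 0, 1], [0, 0, -2, 0, 0, 0, 1], [0, 0, 0, 0, 0, 0, 1]])

```text
time: 15.82
ee_pos: [0.3977, 0.2216, 0.1298]
tcp_rot: [180.0, 0.1, -159.9]
wrist_force: [-0.9, -0.7, 13.7]
opening: -0.0001
```

Request:
apply_moves(rows=[[4.2, 1.6, 0, 0, 0, 0, 1], [4.2, 1.6, 0, 0, 0, 0, 1], [4.3, 1.5, 0, 0, 0, 0, 1], [4.3, 1.5, 0, 0, 0, 0, 1], [0, 0, 0, 0, 0, 0, 1], [0, 0, 7, 0, 0, 0, 1], [-8.5, -3.1, 0, 0, 0, 0, 1], [-8.5, -3.1, 0, 0, 0, 0, 1], [0, 0, 0, 0, 0, 0, 1], [0, 0, -5, 0, 0, 0, 1], [0, 0, -2, 0, 0, 0, 1], [0, 0, 0, 0, 0, 0, 1], [4.2, 1.6, 0, 0, 0, 0, 1], [4.2, 1.6, 0, 0, 0, 0, 1], [4.3, 1.5, 0, 0, 0, 0, 1], [4.3, 1.5, 0, 0, 0, 0, 1], [0, 0, 0, 0, 0, 0, 1]])

```text
time: 17.95
ee_pos: [0.4151, 0.228, 0.1293]
tcp_rot: [180.0, 0.1, -159.9]
wrist_force: [0.4, 0.3, 8.3]
opening: 0.0001
```

Request:
apply_moves(rows=[[0, 0, 10, 0, 0, 0, 1], [0, 0, 15, 0, 0, 0, 1], [0, 0, 0, 0, 0, 0, 1]])

```text
time: 18.32
ee_pos: [0.4145, 0.2277, 0.1547]
tcp_rot: [180.0, 0.0, -159.8]
wrist_force: [0.3, -0.4, -0.4]
opening: 0.0003
```

```bash
python3 -c "
from go import *
go(.3908-.0085,.263-.0031,.1545)"
```

```text
d [-32.2  32.2  -0.2] rot [-0.04  0.01 -0.05] F [ 0.3 -0.4 -0.4] t 18.32
```

Now the middle wheel, two strokes of about 18.5 mm.

Request:
apply_moves(rows=[[-16, 16, 0, 0, 0, 0, 1], [-16, 16, 0, 0, 0, 0, 1], [0, 0, -10, 0, 0, 0, 1], [0, 0, -11, 0, 0, 0, 1], [0, 0, -5, 0, 0, 0, 1], [0, 0, 0, 0, 0, 0, 1]])

```text
time: 19.08
ee_pos: [0.3835, 0.2596, 0.1296]
tcp_rot: [179.9, 0.2, -159.9]
wrist_force: [-1.7, -1.2, 19.0]
opening: -0.0004
```

Request:
apply_moves(rows=[[4.2, 1.6, 0, 0, 0, 0, 1], [4.2, 1.6, 0, 0, 0, 0, 1], [4.3, 1.6, 0, 0, 0, 0, 1], [4.4, 1.6, 0, 0, 0, 0, 1], [0, 0, 0, 0, 0, 0, 1], [0, 0, 7, 0, 0, 0, 1], [-8.6, -3.2, 0, 0, 0, 0, 1], [-8.5, -3.2, 0, 0, 0, 0, 1], [0, 0, 0, 0, 0, 0, 1], [0, 0, -5, 0, 0, 0, 1], [0, 0, -2, 0, 0, 0, 1], [0, 0, 0, 0, 0, 0, 1], [4.2, 1.6, 0, 0, 0, 0, 1], [4.2, 1.6, 0, 0, 0, 0, 1], [4.3, 1.6, 0, 0, 0, 0, 1], [4.4, 1.6, 0, 0, 0, 0, 1], [0, 0, 0, 0, 0, 0, 1]])

```text
time: 21.2
ee_pos: [0.4007, 0.2666, 0.1292]
tcp_rot: [180.0, 0.2, -159.9]
wrist_force: [2.9, -0.7, 13.7]
opening: 0.0001
```

Request:
apply_moves(rows=[[0, 0, 10, 0, 0, 0, 1], [0, 0, 15, 0, 0, 0, 1], [0, 0, 0, 0, 0, 0, 1]])

```text
time: 21.58
ee_pos: [0.3995, 0.2662, 0.1535]
tcp_rot: [180.0, 0.0, -159.8]
wrist_force: [0.1, 0.1, -0.3]
opening: 0.0001
```

```bash
python3 -c "
from go import *
go(.3764+.0066,.303+.0024,.1545)"
```

```text
d [-16.5  39.2   1. ] rot [-0.05 -0.   -0.05] F [ 0.1  0.1 -0.3] t 21.57
```

Left wheel: one more stroke of −14 mm, then I retreat and look.

Request:
apply_moves(rows=[[-8, 19, 0, 0, 0, 0, 1], [-8.5, 20, 0, 0, 0, 0, 1], [0, 0, -10, 0, 0, 0, 1], [0, 0, -11, 0, 0, 0, 1], [0, 0, -4, 0, 0, 0, 1], [0, 0, 0, 0, 0, 0, 1], [-4.4, -1.6, 0, 0, 0, 0, 1], [-4.4, -1.6, 0, 0, 0, 0, 1], [-4.4, -1.6, 0, 0, 0, 0, 1], [0, 0, 0, 0, 0, 0, 1], [0, 0, 10, 0, 0, 0, 1], [0, 0, 15, 0, 0, 0, 1], [-15, -15, 0, 0, 0, 0, 1], [-20, -20, 0, 0, 0, 0, 1], [0, 0, 0, 0, 0, 0, 1]])

```text
time: 23.45
ee_pos: [0.3338, 0.2642, 0.1528]
tcp_rot: [180.0, -0.1, -159.9]
wrist_force: [0.7, 0.9, 1.2]
opening: 0.0
```

```bash
python3 -c "
from go import *
go(.4048-.0066,.2243-.0027,.1545);t=shot('top',55,230,235,390,4,'pics/a5t.png')
from w import strip
strip(t,'pics/w5.png')"
```

```text
d [ 64.4 -42.6   1.7] rot [ 0.01 -0.07 -0.02] F [0.7 0.9 1.2] t 23.45
```

View pics/w5.png

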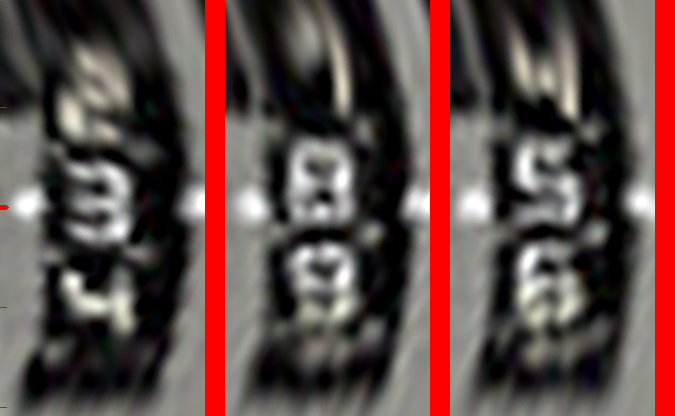

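```bash
python3 - <<'E'
from go import *
from w import cw,U
t=camera('top');s=cv2.imread('pics/scene0.png')[:,:,::-1]
for n,im,(x0,y0,x1,y1) in (("top",t,(126,315,155,338)),("scene",s,(392,106,406,121))):
    m=(im[y0:y1,x0:x1].max(2)<22).astype(np.uint8);k,l,st,ce=cv2.connectedComponentsWithStats(m);i=1+st[1:,4].argmax()
    print(n,st[i],ce[i]+[x0,y0],plane(n,ce[i]+[x0,y0],.140))
h=cw(-.062,0,.138);print(h)
go(h[0],h[1],.200);go(h[0],h[1],.136)
a0=np.arctan2(38,128);p=None
for th in range(0,101,5):
    a=a0+np.radians(th);q=np.array([-133.5*np.cos(a)*U[0],-133.5*np.cos(a)*U[1],133.5*np.sin(a)])
    if p is not None:print(th,(q-p).round(1).tolist())
    p=q
E
```

```text
top [  5   6  19  14 161] [140.         327.49689441] [0.43234401 0.27728001 0.14      ]
scene [ 0  3 12 12 69] [397.75362319 114.08695652] [0.43127441 0.27431954 0.14      ]
[0.43177616 0.2771931  0.138     ]
d [97.1 12.  47.3] rot [-0.02 -0.04 -0.03] F [ 0.3 -0.9 -0.1] t 23.55
d [ 97.1  12.  -16.7] rot [-0.02 -0.04 -0.03] F [ 0.3 -0.9 -0.1] t 23.55
5 [3.6, 1.3, 11.0]
10 [4.5, 1.6, 10.6]
15 [5.3, 1.9, 10.2]
20 [6.1, 2.2, 9.7]
25 [6.9, 2.5, 9.0]
30 [7.6, 2.8, 8.4]
35 [8.3, 3.0, 7.6]
40 [8.9, 3.2, 6.8]
45 [9.4, 3.4, 6.0]
50 [9.8, 3.6, 5.1]
55 [10.2, 3.7, 4.2]
60 [10.5, 3.8, 3.2]
65 [10.7, 3.9, 2.2]
70 [10.9, 4.0, 1.2]
75 [10.9, 4.0, 0.2]
80 [10.9, 4.0, -0.8]
85 [10.8, 4.0, -1.8]
90 [10.6, 3.9, -2.8]
95 [10.3, 3.8, -3.8]
100 [10.0, 3.7, -4.7]
```

Request:
apply_moves(rows=[[0, 0, 24, 0, 0, 0, 0.4], [0, 0, 24, 0, 0, 0, 0.4], [24, 3, 0, 0, 0, 0, 0.4], [24, 3, 0, 0, 0, 0, 0.4], [24, 3, 0, 0, 0, 0, 0.4], [25, 3, 0, 0, 0, 0, 0.4], [0, 0, 0, 0, 0, 0, 0.4], [0, 0, -22, 0, 0, 0, 0.4], [0, 0, -22, 0, 0, 0, 0.4], [0, 0, -20, 0, 0, 0, 0.4], [0, 0, 0, 0, 0, 0, 0.4]])

```text
time: 24.92
ee_pos: [0.4304, 0.2768, 0.135]
tcp_rot: [-180.0, -0.2, -159.8]
wrist_force: [-0.5, 0.2, -0.0]
opening: 0.0513
```

Request:
apply_moves(rows=[[0, 0, 0, 0, 0, 0, 1], [0, 0, 0, 0, 0, 0, 1], [0, 0, 0, 0, 0, 0, 1], [0, 0, 0, 0, 0, 0, 1]], grip_force=40)

```text
time: 25.42
ee_pos: [0.4311, 0.2784, 0.1376]
tcp_rot: [179.8, -0.0, -159.8]
wrist_force: [-4.4, 6.6, 0.3]
opening: 0.0296
```

Gripped, at 30 mm. I'll try a small lift first.

Request:
apply_moves(rows=[[3.6, 1.3, 11, 0, 0, 0, 1], [4.5, 1.6, 10.6, 0, 0, 0, 1], [0, 0, 0, 0, 0, 0, 1]])

```text
time: 25.8
ee_pos: [0.4392, 0.2814, 0.1591]
tcp_rot: [179.8, -0.1, -159.8]
wrist_force: [-3.5, 6.9, -0.9]
opening: 0.0294
```

Request:
apply_moves(rows=[[5.3, 1.9, 10.2, 0, 0, 0, 1], [6.1, 2.2, 9.7, 0, 0, 0, 1], [6.9, 2.5, 9.0, 0, 0, 0, 1], [7.6, 2.8, 8.4, 0, 0, 0, 1], [8.3, 3.0, 7.6, 0, 0, 0, 1], [8.9, 3.2, 6.8, 0, 0, 0, 1], [9.4, 3.4, 6.0, 0, 0, 0, 1], [0, 0, 0, 0, 0, 0, 1]])

```text
time: 26.8
ee_pos: [0.4915, 0.3008, 0.2163]
tcp_rot: [179.8, -0.1, -159.8]
wrist_force: [-2.9, 9.5, -2.3]
opening: 0.0289
```

Request:
apply_moves(rows=[[9.8, 3.6, 5.1, 0, 0, 0, 1], [10.2, 3.7, 4.2, 0, 0, 0, 1], [10.5, 3.8, 3.2, 0, 0, 0, 1], [10.7, 3.9, 2.2, 0, 0, 0, 1], [10.9, 4.0, 1.2, 0, 0, 0, 1], [10.9, 4.0, 0.2, 0, 0, 0, 1], [10.9, 4.0, -0.8, 0, 0, 0, 1], [10.8, 4.0, -1.8, 0, 0, 0, 1], [0, 0, 0, 0, 0, 0, 1]])

```text
time: 27.92
ee_pos: [0.5765, 0.3323, 0.2304]
tcp_rot: [179.7, 0.0, -159.8]
wrist_force: [-1.3, 10.4, 0.9]
opening: 0.0288
```

Request:
apply_moves(rows=[[10.6, 3.9, -2.8, 0, 0, 0, 1], [10.3, 3.8, -3.8, 0, 0, 0, 1], [10.0, 3.7, -4.7, 0, 0, 0, 1], [0, 0, 0, 0, 0, 0, 1], [0, 0, 0, 0, 0, 0, 1]])

```text
time: 28.55
ee_pos: [0.6075, 0.3439, 0.2198]
tcp_rot: [179.7, 0.1, -159.8]
wrist_force: [-1.0, 11.2, 2.7]
opening: 0.0289
```

Request:
apply_moves(rows=[[0, 0, 0, 0, 0, 0, 0.4], [0, 0, 0, 0, 0, 0, 0.4], [0, 0, 20, 0, 0, 0, 0.4], [0, 0, 30, 0, 0, 0, 0.4], [0, 0, 30, 0, 0, 0, 0.4], [-20, -40, 0, 0, 0, 0, 0.4], [-20, -40, 0, 0, 0, 0, 0.4], [-20, -40, 0, 0, 0, 0, 0.4], [-20, -40, 0, 0, 0, 0, 0.4], [-20, -40, 0, 0, 0, 0, 0.4], [-20, -40, 0, 0, 0, 0, 0.4], [0, 0, 0, 0, 0, 0, 0.4]])

```text
time: 30.05
ee_pos: [0.4865, 0.0991, 0.2991]
tcp_rot: [-180.0, 0.0, -160.0]
wrist_force: [0.3, 0.9, -0.4]
opening: 0.051
```

```bash
python3 -c "
from go import *
go(.49,.3,.2);t=shot('top',45,200,245,390,4,'pics/b1t.png');shot('scene',345,40,495,205,4.5,'pics/b1s.png')"
```

```text
d [  3.5 200.9 -99.1] rot [0.02 0.02 0.13] F [ 0.3  0.9 -0.4] t 30.05
```

View pics/b1t.png

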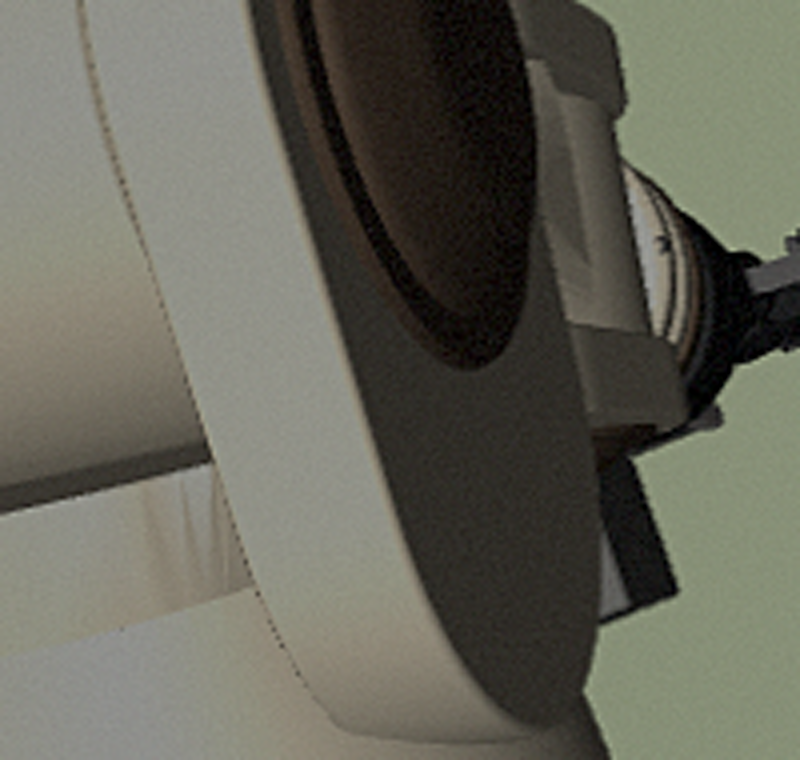

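View pics/b1s.png

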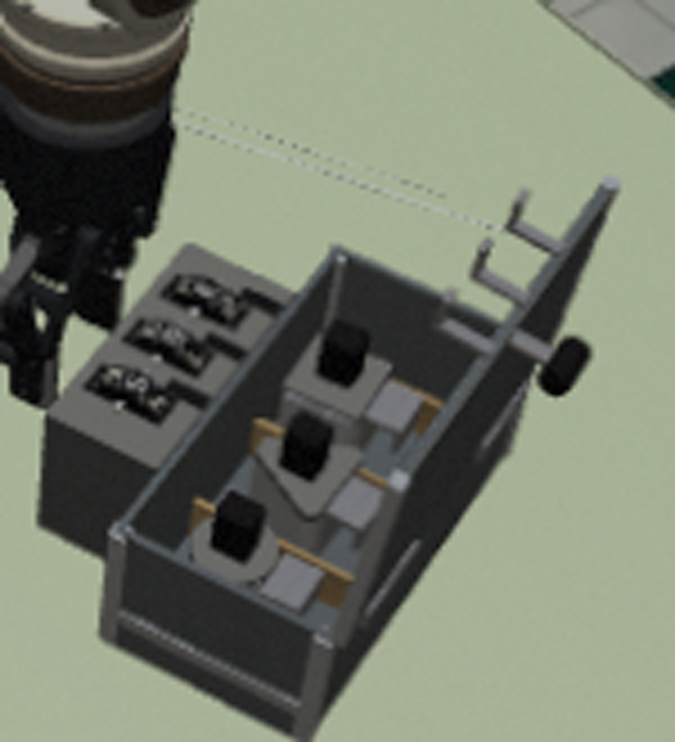

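```bash
cat > pots.py <<'E'
from go import *
from w import C,U,V
def caseframe(p): d=p[:2]-C;return np.array([d@U,d@V])*1000
def pots(im,n="scene",roi=(380,105,430,170),th=26,z=.078,amin=30):
    x0,y0,x1,y1=roi;m=(im[y0:y1,x0:x1].max(2)<th).astype(np.uint8);k,l,st,ce=cv2.connectedComponentsWithStats(m)
    for i in range(1,k):
        if st[i,4]>amin:
            p=plane(n,ce[i]+[x0,y0],z);print(n,st[i],(ce[i]+[x0,y0]).round(1),p[:2].round(4),"case",caseframe(p).round(1))
E
python3 -c "
from pots import *
im=cv2.imread('pics/b1s_full.png')[:,:,::-1];pots(im)"
```

```text
scene [ 36   7  11  14 108] [421.  118.3] [0.4378 0.3564] case [-29.1  72.4]
scene [ 28  27  11  15 110] [412.6 139. ] [0.4781 0.2922] case [-13.4  -1.8]
scene [ 12  45  11  15 112] [397.2 156.8] [0.499  0.2235] case [-17.3 -73.6]
```

```bash
python3 -c "
from pots import *
for k,g,h in (('sq',(421,118.3),(395,405)),('tri',(412.6,139),(358,500)),('rd',(397.2,156.8),(292,583))):
    a=plane('scene',g,.078);b=plane('scene',(h[0]/4.5+345,h[1]/4.5+40),.053);d=b-a;print(k,caseframe(b),np.hypot(*d[:2]),np.degrees(np.arctan2(d[1],d[0])))
go(.4781,.2922,.2)"
```

```text
sq [ 8.13696065 75.72596983] 0.03730979801444138 25.28742791953605
tri [23.77787088  0.66439477] 0.03719029629769847 23.748920483513377
rd [ 21.28863222 -72.06581354] 0.03859850991119459 22.25122529355316
d [ -9.5 191.2 -98.3] rot [-0.01 -0.02  0.03] F [ 0.5 -0.7  0.2] t 30.15
```

Request:
apply_moves(rows=[[-2, 38, 0, 0, 0, 0, 0.45], [-2, 38, 0, 0, 0, 0, 0.45], [-2, 38, 0, 0, 0, 0, 0.45], [-2, 38, 0, 0, 0, 0, 0.45], [-1.5, 39, 0, 0, 0, 0, 0.45], [0, 0, -40, 0, 0, 0, 0.45], [0, 0, -40, 0, 0, 0, 0.45], [0, 0, -40, 0, 0, 0, 0.45], [0, 0, -30, 0, 0, 0, 0.45], [0, 0, -20, 0, 0, 0, 0.45], [0, 0, 0, 0, 0, 0, 0.45]])

```text
time: 31.52
ee_pos: [0.4772, 0.2928, 0.1259]
tcp_rot: [-180.0, -0.3, -159.8]
wrist_force: [-0.1, 0.3, -0.5]
opening: 0.0467
```

```bash
python3 -c "
from pots import *
shot('scene',345,40,495,205,4.5,'pics/b2s.png');go(.4781,.2922,.082)"
```

```text
d [  0.3  -0.8 -45.3] rot [ 0.05 -0.16 -0.1 ] F [ 0.1 -0.2  0.1] t 31.57
```

View pics/b2s.png

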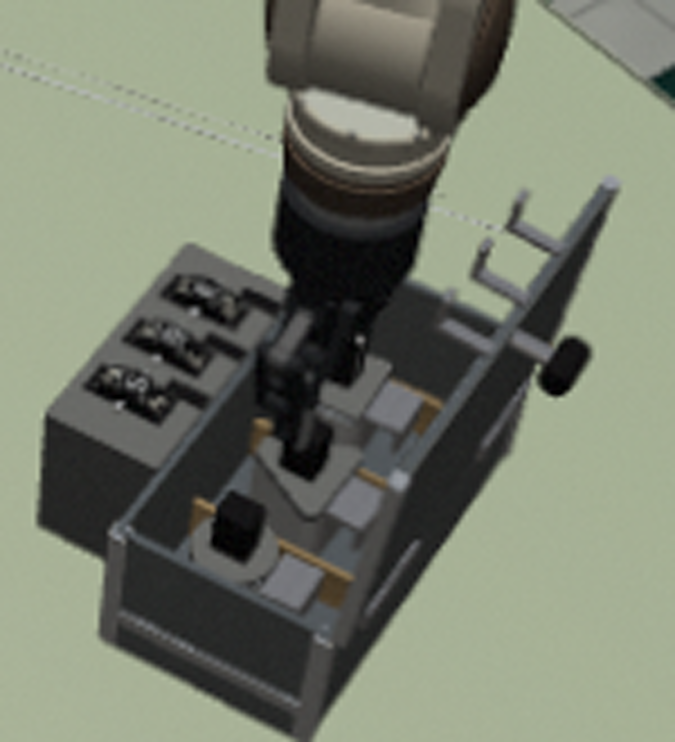

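The gripper is above the triangle pot, straddling the grip at (305,445). I'll descend and grip.

Request:
apply_moves(rows=[[0, 0, -20, 0, 0, 0, 0.45], [0, 0, -15, 0, 0, 0, 0.45], [0, 0, -8, 0, 0, 0, 0.45], [0, 0, 0, 0, 0, 0, 0.45], [0, 0, 0, 0, 0, 0, 1], [0, 0, 0, 0, 0, 0, 1], [0, 0, 0, 0, 0, 0, 1], [0, 0, 0, 0, 0, 0, 1]], grip_force=50)

```text
time: 32.58
ee_pos: [0.4784, 0.2925, 0.0855]
tcp_rot: [180.0, -0.0, -159.9]
wrist_force: [0.7, 0.4, 4.9]
opening: 0.019
```

```bash
python3 -c "
from pots import *
go(.4781,.2922,.082)"
```

```text
d [-0.3 -0.3 -3.5] rot [-0.03 -0.02 -0.04] F [0.7 0.4 4.9] t 32.58
```

Request:
apply_moves(rows=[[0, 0, 5, 0, 0, 0, 1], [0, 0, 15, 0, 0, 0, 1], [0, 0, 30, 0, 0, 0, 1], [0, 0, 40, 0, 0, 0, 1], [0, 0, 40, 0, 0, 0, 1], [0, 0, 40, 0, 0, 0, 1], [0, 0, 25, 0, 0, 0, 1], [0, 0, 0, 0, 0, 0, 1]])

```text
time: 33.58
ee_pos: [0.4784, 0.2926, 0.2821]
tcp_rot: [179.9, 0.1, -159.9]
wrist_force: [0.3, -0.2, -2.7]
opening: 0.0193
```

Request:
apply_moves(rows=[[6, -36, 0, 0, 0, -4.7, 1], [6, -36, 0, 0, 0, -4.7, 1], [6, -36, 0, 0, 0, -4.7, 1], [6, -36, 0, 0, 0, -4.7, 1], [6, -36, 0, 0, 0, -4.7, 1], [6, -36, 0, 0, 0, -4.7, 1], [6, -36, 0, 0, 0, -4.7, 1], [6, -36, 0, 0, 0, -4.7, 1], [6, -36, 0, 0, 0, -4.7, 1], [6, -36, 0, 0, 0, -4.7, 1], [6, -36, 0, 0, 0, -4.7, 1], [5, -36, 0, 0, 0, -4.7, 1], [0, 0, 0, 0, 0, 0, 1], [0, 0, 0, 0, 0, 0, 1]])

```text
time: 35.33
ee_pos: [0.5487, -0.1394, 0.2788]
tcp_rot: [-180.0, -0.2, 143.8]
wrist_force: [0.4, 0.3, -1.6]
opening: 0.0192
```

```bash
cat >> pots.py <<'E'
S=np.array([.5055,-.2590]);b=np.radians(-36.25);SU=np.array([np.cos(b),np.sin(b)]);SV=np.array([-SU[1],SU[0]])
def sw(x,y):return S+x*SU+y*SV
def sf(p):d=np.asarray(p)[:2]-S;return np.array([d@SU,d@SV])*1000
E
python3 -c "
from pots import *
print(sw(-.035,.122),sf(get_obs()['ee_pos']));go(*sw(-.035,.122),.18,yaw=143.75)
shot('top',280,150,540,370,3,'pics/c1t.png');shot('scene',140,160,400,310,3,'pics/c1s.png')"
```

```text
[ 0.54941422 -0.13991792] [-35.92920856 122.02176249]
d [  0.7  -0.6 -98.8] rot [-0.1  -0.14 -0.02] F [ 0.4  0.3 -1.6] t 35.33
```

View pics/c1t.png

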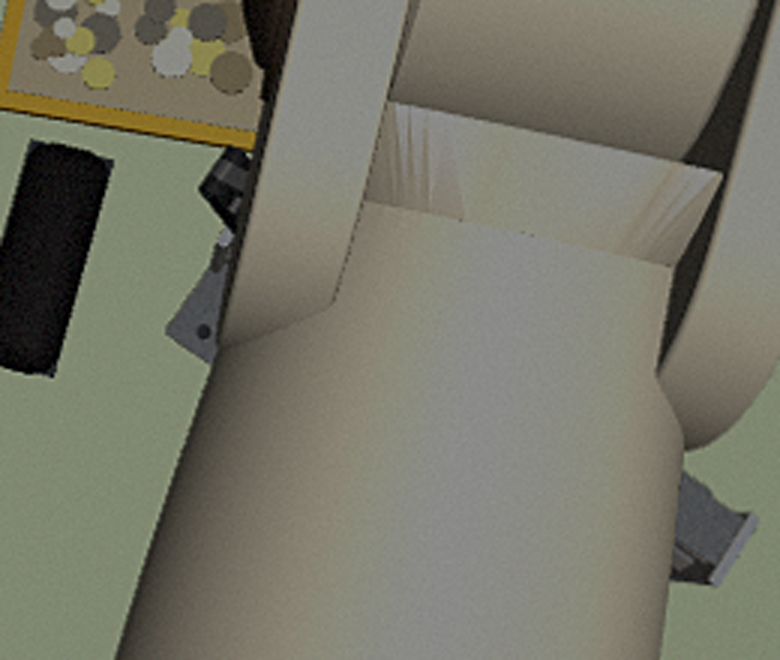

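View pics/c1s.png

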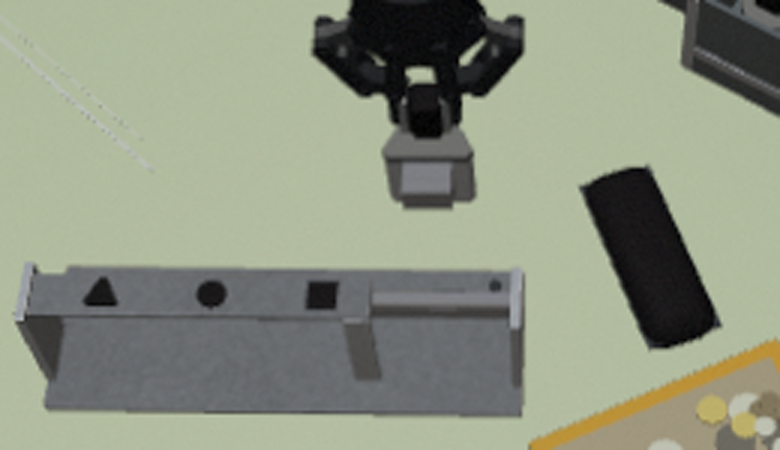

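```bash
python3 -c "
from pots import *
e=get_obs()['ee_pos']
for p in((402,191),(452,192),(403,164),(450,164),(403,205),(452,206)):
    for z in(.2475,):
        q=plane('scene',(p[0]/3+140,p[1]/3+160),z);print(p,sf(q)-sf(e))"
```

```text
(402, 191) [ 46.5102241  -15.18625119]
(452, 192) [47.26537858 17.23235397]
(403, 164) [ 25.68489982 -15.44039137]
(450, 164) [25.68682858 15.30370139]
(403, 205) [ 57.15405679 -14.07937775]
(452, 206) [57.89695958 17.53641532]
```

Request:
apply_moves(rows=[[1.6, -1.2, -40, 0, 0, 0, 1], [0, 0, -40, 0, 0, 0, 1], [0, 0, -25, 0, 0, 0, 1], [0, 0, -15, 0, 0, 0, 1], [0, 0, 0, 0, 0, 0, 1], [0, 0, 0, 0, 0, 0, 1]])

```text
time: 36.17
ee_pos: [0.5511, -0.1408, 0.1611]
tcp_rot: [179.9, 0.0, 143.8]
wrist_force: [-0.4, -1.0, -2.3]
opening: 0.0191
```

```bash
python3 -c "
from pots import *
print(sf(get_obs()['ee_pos']));go(*sw(-.034,.122),.1265,yaw=143.75)
shot('scene',200,200,340,300,5.5,'pics/c2s.png')"
```

```text
[-33.10854768 122.33315635]
d [ -0.9   0.3 -34.6] rot [-0.04  0.05 -0.02] F [-0.4 -1.  -2.3] t 36.17
```

View pics/c2s.png

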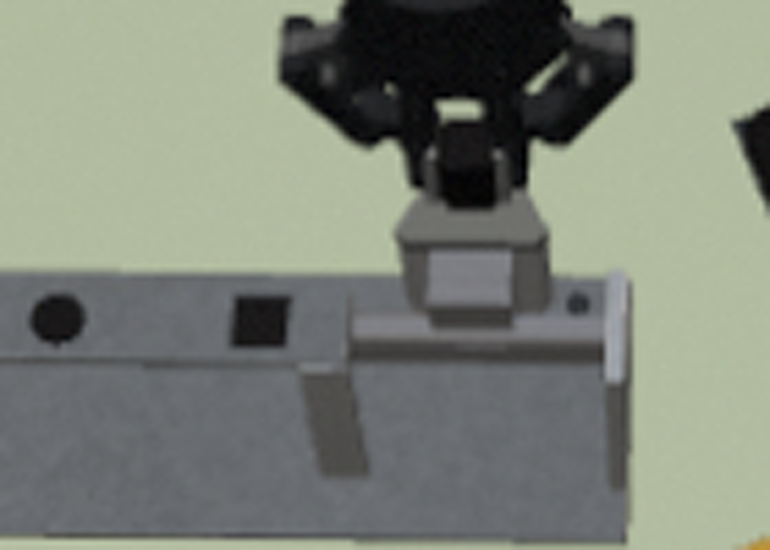

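Request:
apply_moves(rows=[[-0.9, 0.3, -10, 0, 0, 0, 1], [0, 0, -7, 0, 0, 0, 1], [0, 0, -7, 0, 0, 0, 1], [0, 0, -5, 0, 0, 0, 1], [0, 0, -4, 0, 0, 0, 1], [0, 0, 0, 0, 0, 0, 1]])

```text
time: 36.98
ee_pos: [0.549, -0.1402, 0.1258]
tcp_rot: [-180.0, -0.2, 143.8]
wrist_force: [-3.4, 2.5, -4.3]
opening: 0.0192
```

```bash
python3 -c "
from pots import *
print(sf(get_obs()['ee_pos']));go(*sw(-.039,-.12),.1265,yaw=143.75)
shot('scene',200,200,340,300,5.5,'pics/c3s.png')"
```

```text
[-35.12356205 121.51996652]
d [-145.9 -192.5    0.7] rot [-0.12 -0.17 -0.  ] F [-3.4  2.5 -4.3] t 36.98
```

View pics/c3s.png

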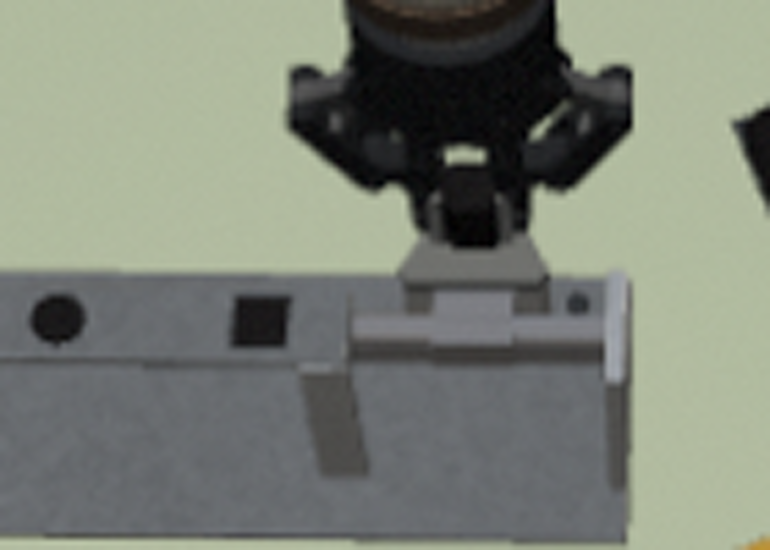

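Request:
apply_moves(rows=[[-2.4, 1.8, 2, 0, 0, 0, 1], [-4, -6, 0, 0, 0, 0, 1], [-9, -12.3, 0, 0, 0, 0, 1], [-9, -12.3, 0, 0, 0, 0, 1], [-9, -12.3, 0, 0, 0, 0, 1], [-9, -12.3, 0, 0, 0, 0, 1], [-9, -12.3, 0, 0, 0, 0, 1], [0, 0, 0, 0, 0, 0, 1]])

```text
time: 38.02
ee_pos: [0.4977, -0.2072, 0.1289]
tcp_rot: [180.0, -0.1, 143.7]
wrist_force: [0.9, 0.0, -1.5]
opening: 0.0195
```

```bash
python3 -c "
from pots import *
print(sf(get_obs()['ee_pos']));go(*sw(-.038,-.12),.1275,yaw=143.75)"
```

```text
[-36.91337645  37.12434441]
d [ -93.8 -126.1   -1.4] rot [-0.06 -0.05  0.09] F [ 0.9  0.  -1.5] t 38.02
```

Request:
apply_moves(rows=[[-9.4, -12.6, 0, 0, 0, 0, 1], [-9.4, -12.6, 0, 0, 0, 0, 1], [-9.4, -12.6, 0, 0, 0, 0, 1], [-9.4, -12.6, 0, 0, 0, 0, 1], [-9.4, -12.6, 0, 0, 0, 0, 1], [-9.4, -12.6, 0, 0, 0, 0, 1], [-9.4, -12.6, 0, 0, 0, 0, 1], [-9.4, -12.6, 0, 0, 0, 0, 1], [-9.4, -12.6, 0, 0, 0, 0, 1], [-9.2, -12.7, 0, 0, 0, 0, 1], [0, 0, 0, 0, 0, 0, 1], [0, 0, 0, 0, 0, 0, 1]])

```text
time: 39.52
ee_pos: [0.4044, -0.3324, 0.1287]
tcp_rot: [180.0, -0.1, 143.7]
wrist_force: [-2.2, 0.6, -2.5]
opening: 0.0192
```

```bash
python3 -c "
from pots import *
print(sf(get_obs()['ee_pos']));go(*sw(-.0385,-.12),.1265,yaw=143.75)
shot('scene',120,200,260,300,5.5,'pics/c4s.png')"
```

```text
[ -38.17093455 -118.98768671]
d [-0.9 -0.6 -2.2] rot [-0.07 -0.08  0.02] F [-2.2  0.6 -2.5] t 39.52
```

View pics/c4s.png

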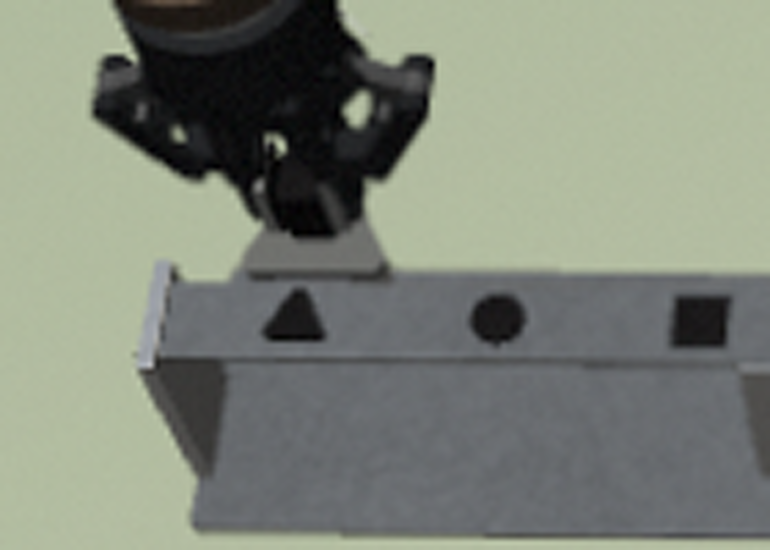

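```bash
python3 -c "
from pots import *
e=get_obs()['ee_pos']
for p in((249,274),(386,276)):
    print(sf(plane('scene',(p[0]/5.5+120,p[1]/5.5+200),.104)))
print(sf(plane('scene',(295.5/5.5+120,318/5.5+200),.110)),sf(plane('scene',(173.07,258.05),.110)))"
```

```text
[ -12.07770009 -142.85256228]
[-11.3553341  -87.24072689]
[  11.10000106 -119.62887803] [  11.67728446 -121.00242116]
```

```bash
python3 -c "
from pots import *
im=cv2.imread('pics/c4s_full.png')[:,:,::-1];crop(np.clip(im.astype(float)*1.4,0,255).astype(np.uint8),155,230,205,265,15,'pics/z.png')"
```

```text
(no output)
```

View pics/z.png

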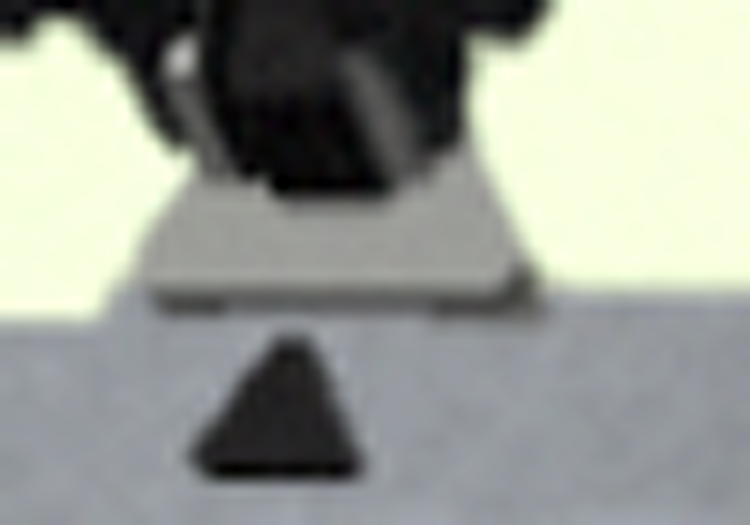

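```bash
python3 -c "
from pots import *
print([sf(plane('scene',(155+x/15-.5,230+y/15-.5),.104)) for x,y in((155,290),(508,290),(331,290),(138,268),(525,268))])"
```

```text
[array([ -14.55501311, -144.17968637]), array([-14.72803651, -91.66234745]), array([ -14.6448694 , -117.93146799]), array([ -18.2503012 , -147.23833652]), array([-18.42776845, -89.57530276])]
```

Request:
apply_moves(rows=[[-1.2, -1.7, 0, 0, 0, 0, 1], [0, 0, -1.5, 0, 0, 0, 1], [0, 0, -1, 0, 0, 0, 1], [0, 0, 0, 0, 0, 0, 1], [0, 0, 0, 0, 0, 0, 0.5], [0, 0, 0, 0, 0, 0, 0.5], [0, 0, 0, 0, 0, 0, 0.5], [0, 0, 15, 0, 0, 0, 0.5], [0, 0, 30, 0, 0, 0, 0.5], [0, 0, 30, 0, 0, 0, 0.5], [0, 0, 20, 0, 0, 0, 0.5]])

```text
time: 40.95
ee_pos: [0.4036, -0.3343, 0.2241]
tcp_rot: [180.0, 0.1, 143.7]
wrist_force: [0.7, -1.2, 0.1]
opening: 0.0425
```

```bash
python3 -c "
from pots import *
print(sf(get_obs()['ee_pos']))
im=shot('scene',345,40,495,205,4.5,'pics/d1.png');pots(im)
crop(np.clip(im.astype(float)*1.4,0,255).astype(np.uint8),155,225,205,265,15,'pics/z2.png')"
```

```text
[ -37.63980927 -121.01845739]
scene [ 36   7  11  14 102] [420.9 118.4] [0.4381 0.356 ] case [-29.   71.9]
scene [ 12  45  11  14 101] [397.  156.9] [0.499  0.2231] case [-17.5 -73.9]
```

View pics/z2.png

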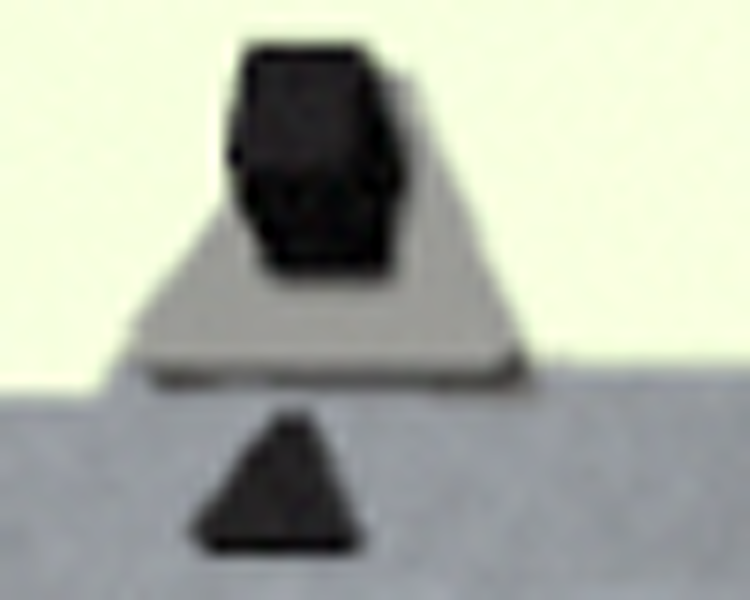

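View pics/d1.png

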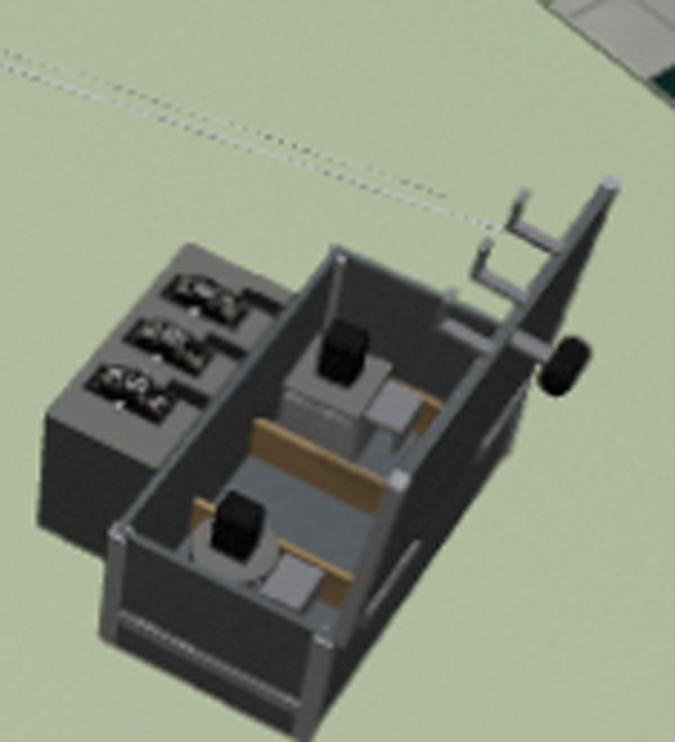

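```bash
cat >> pots.py <<'E'
def hung(im,roi,n="scene"):
    x0,y0,x1,y1=roi;m=(im[y0:y1,x0:x1].max(2)<32).astype(np.uint8);k,l,st,ce=cv2.connectedComponentsWithStats(m)
    for i in range(1,k):
        if st[i,4]>25:
            c=ce[i]+[x0,y0];print(n,st[i],c.round(1),"as grip",sf(plane(n,c,.118)).round(1),"as mark",sf(plane(n,c,.110)).round(1))
E
python3 -c "
from pots import *
im=cv2.imread('pics/d1_full.png')[:,:,::-1];hung(im,(150,215,270,272))
go(.499,.2233,.25)"
```

```text
scene [ 20  13  12  15 140] [175.6 235.1] as grip [ -41.2 -120.6] as mark [ -46.  -122.9]
scene [19 38  9  9 52] [173.1 258.2] as grip [  16.3 -118.6] as mark [  11.9 -120.9]
scene [56 39  9  8 54] [209.9 257.7] as grip [ 14.8 -38.9] as mark [ 10.4 -40.7]
scene [93 40  9  8 69] [247.  258.3] as grip [16.2 40.9] as mark [11.8 39.7]
d [ 95.  558.   23.7] rot [3.000e-02 2.300e-01 5.636e+01] F [-0.8  1.   1.7] t 41.0
```

Request:
apply_moves(rows=[[0, 0, 25, 0, 0, 0, 0.5], [6.8, 39.9, 20, 0, 0, 4.03, 0.5], [6.8, 39.9, 0, 0, 0, 4.03, 0.5], [6.8, 39.9, 0, 0, 0, 4.03, 0.5], [6.8, 39.9, 0, 0, 0, 4.03, 0.5], [6.8, 39.9, 0, 0, 0, 4.03, 0.5], [6.8, 39.9, 0, 0, 0, 4.03, 0.5], [6.8, 39.9, 0, 0, 0, 4.03, 0.5], [6.8, 39.9, 0, 0, 0, 4.03, 0.5], [6.8, 39.9, 0, 0, 0, 4.03, 0.5], [6.8, 39.9, 0, 0, 0, 4.03, 0.5], [6.8, 39.9, 0, 0, 0, 4.03, 0.5], [6.8, 39.9, 0, 0, 0, 4.03, 0.5], [6.8, 39.9, 0, 0, 0, 4.03, 0.5], [6.8, 39.9, 0, 0, 0, 4.03, 0.5], [0, 0, -35, 0, 0, 0, 0.45], [0, 0, -40, 0, 0, 0, 0.45], [0, 0, -40, 0, 0, 0, 0.45], [0, 0, -25, 0, 0, 0, 0.45], [0, 0, 0, 0, 0, 0, 0.45]])

```text
time: 43.5
ee_pos: [0.4976, 0.2241, 0.1248]
tcp_rot: [180.0, -0.3, -159.8]
wrist_force: [-0.8, -0.4, 0.0]
opening: 0.0468
```

```bash
python3 -c "
from pots import *
im=shot('scene',345,40,495,205,4.5,'pics/e1.png');go(.499,.2233,.086)"
```

```text
d [  0.7  -1.1 -40.5] rot [ 0.03 -0.12 -0.07] F [ 0.4 -0.3  0.9] t 43.55
```

View pics/e1.png

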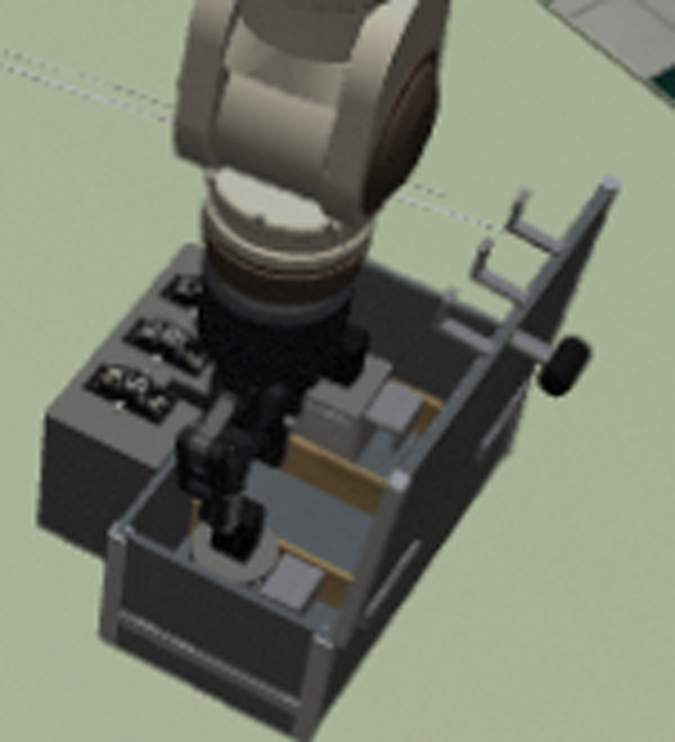

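Request:
apply_moves(rows=[[0.5, -0.5, -20, 0, 0, 0, 0.45], [0, 0, -12, 0, 0, 0, 0.45], [0, 0, -7, 0, 0, 0, 0.45], [0, 0, 0, 0, 0, 0, 0.45], [0, 0, 0, 0, 0, 0, 1], [0, 0, 0, 0, 0, 0, 1], [0, 0, 0, 0, 0, 0, 1], [0, 0, 0, 0, 0, 0, 1]])

```text
time: 44.55
ee_pos: [0.4993, 0.2242, 0.0879]
tcp_rot: [180.0, -0.0, -159.8]
wrist_force: [-0.2, 0.4, 3.6]
opening: 0.019
```

Request:
apply_moves(rows=[[0, 0, 5, 0, 0, 0, 1], [0, 0, 15, 0, 0, 0, 1], [0, 0, 30, 0, 0, 0, 1], [0, 0, 40, 0, 0, 0, 1], [0, 0, 40, 0, 0, 0, 1], [0, 0, 40, 0, 0, 0, 1], [0, 0, 20, 0, 0, 0, 1], [0, 0, 0, 0, 0, 0, 1]])

```text
time: 45.55
ee_pos: [0.4994, 0.2242, 0.2793]
tcp_rot: [180.0, 0.1, -159.8]
wrist_force: [-0.5, 0.3, -3.0]
opening: 0.0187
```

```bash
python3 -c "
from pots import *
im=camera('scene');pots(im);go(*sw(-.035,.122),.28,yaw=143.75)"
```

```text
d [  50.2 -364.     2.3] rot [-3.000e-02 -3.000e-02 -5.642e+01] F [ 0.6  0.8 -3.2] t 45.6
```

Request:
apply_moves(rows=[[5, -36.4, 0, 0, 0, -5.64, 1], [5, -36.4, 0, 0, 0, -5.64, 1], [5, -36.4, 0, 0, 0, -5.64, 1], [5, -36.4, 0, 0, 0, -5.64, 1], [5, -36.4, 0, 0, 0, -5.64, 1], [5, -36.4, 0, 0, 0, -5.64, 1], [5, -36.4, 0, 0, 0, -5.64, 1], [5, -36.4, 0, 0, 0, -5.64, 1], [5, -36.4, 0, 0, 0, -5.64, 1], [5, -36.4, 0, 0, 0, -5.64, 1], [0, 0, -40, 0, 0, 0, 1], [0, 0, -40, 0, 0, 0, 1], [0, 0, -25, 0, 0, 0, 1], [0, 0, -10, 0, 0, 0, 1], [0, 0, 0, 0, 0, 0, 1], [0, 0, 0, 0, 0, 0, 1]])

```text
time: 47.6
ee_pos: [0.5494, -0.14, 0.1634]
tcp_rot: [179.9, -0.0, 143.8]
wrist_force: [-0.6, 0.9, -1.5]
opening: 0.0192
```

```bash
python3 -c "
from pots import *
print(sf(get_obs()['ee_pos']));go(*sw(-.036,.122),.1285,yaw=143.75)
shot('scene',200,200,340,300,5.5,'pics/e2s.png')"
```

```text
[-34.91772682 121.93483318]
d [ -0.8   0.7 -34.9] rot [-0.04  0.03 -0.02] F [-0.6  0.9 -1.5] t 47.6
```

View pics/e2s.png

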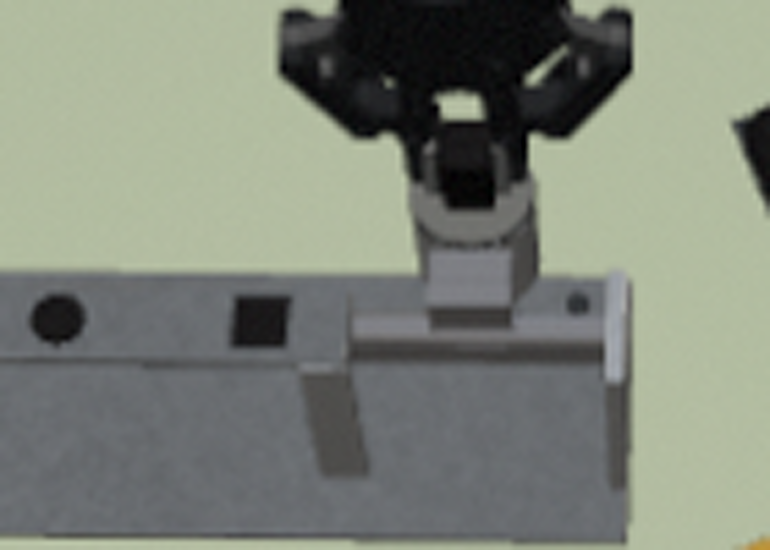

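Request:
apply_moves(rows=[[0, 0, -10, 0, 0, 0, 1], [0, 0, -7, 0, 0, 0, 1], [0, 0, -7, 0, 0, 0, 1], [0, 0, -5, 0, 0, 0, 1], [-0.8, 0.6, -4, 0, 0, 0, 1], [0, 0, 0, 0, 0, 0, 1]])

```text
time: 48.4
ee_pos: [0.5477, -0.1391, 0.1285]
tcp_rot: [-180.0, -0.2, 143.8]
wrist_force: [-2.3, 2.4, -3.5]
opening: 0.0189
```

```bash
python3 -c "
from pots import *
print(sf(get_obs()['ee_pos']));go(*sw(-.038,-.042),.1305,yaw=143.75)
shot('scene',200,200,340,300,5.5,'pics/e3s.png')"
```

```text
[-36.81368537 121.63978318]
d [ -97.7 -131.3    2. ] rot [-0.1  -0.13 -0.02] F [-2.3  2.4 -3.5] t 48.4
```

View pics/e3s.png

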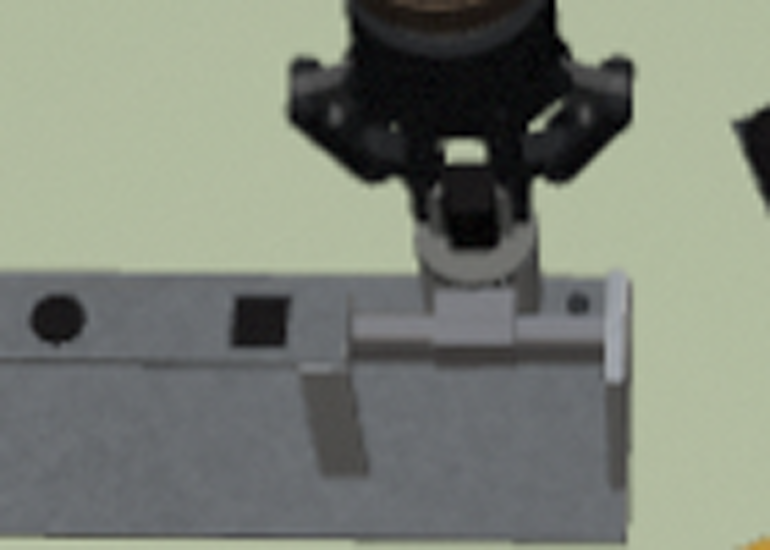

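Request:
apply_moves(rows=[[-1.2, 0.9, 2, 0, 0, 0, 1], [-4.5, -6, 0, 0, 0, 0, 1], [-8.8, -12, 0, 0, 0, 0, 1], [-8.8, -12, 0, 0, 0, 0, 1], [-8.8, -12, 0, 0, 0, 0, 1], [-8.8, -12, 0, 0, 0, 0, 1], [-8.8, -12, 0, 0, 0, 0, 1], [-8.8, -12, 0, 0, 0, 0, 1], [-8.8, -12, 0, 0, 0, 0, 1], [-8.8, -12, 0, 0, 0, 0, 1], [-8.8, -12, 0, 0, 0, 0, 1], [-8.8, -12, 0, 0, 0, 0, 1], [-3.5, -5, 0, 0, 0, 0, 1], [0, 0, 0, 0, 0, 0, 1], [0, 0, 0, 0, 0, 0, 1]])

```text
time: 50.32
ee_pos: [0.4499, -0.27, 0.131]
tcp_rot: [-179.9, -0.2, 143.7]
wrist_force: [-6.4, 1.9, -0.6]
opening: 0.019
```

```bash
python3 -c "
from pots import *
print(sf(get_obs()['ee_pos']));go(*sw(-.038,-.041),.1285,yaw=143.75)
shot('scene',140,200,280,300,5.5,'pics/e4s.png')"
```

```text
[-38.3111038  -41.77487363]
d [ 0.7  0.4 -2.5] rot [-0.03 -0.18  0.03] F [-6.4  1.9 -0.6] t 50.33
```

View pics/e4s.png

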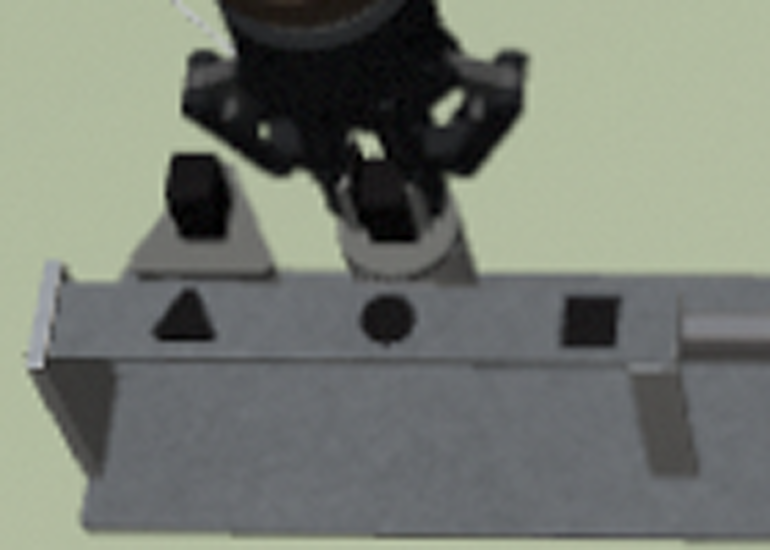

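Request:
apply_moves(rows=[[0.6, 0.8, 0, 0, 0, 0, 1], [0, 0, -1.5, 0, 0, 0, 1], [0, 0, -1, 0, 0, 0, 1], [0, 0, 0, 0, 0, 0, 1], [0, 0, 0, 0, 0, 0, 0.5], [0, 0, 0, 0, 0, 0, 0.5], [0, 0, 0, 0, 0, 0, 0.5], [0, 0, 15, 0, 0, 0, 0.5], [0, 0, 30, 0, 0, 0, 0.5], [0, 0, 30, 0, 0, 0, 0.5], [0, 0, 30, 0, 0, 0, 0.5], [0, 0, 30, 0, 0, 0, 0.5]])

```text
time: 51.88
ee_pos: [0.4516, -0.2687, 0.266]
tcp_rot: [180.0, -0.0, 143.8]
wrist_force: [-0.1, 0.8, -0.6]
opening: 0.0427
```

```bash
python3 -c "
from pots import *
im=shot('scene',345,40,495,205,4.5,'pics/f1.png');pots(im);hung(im,(150,215,270,272))
go(.438,.356,.27)"
```

```text
scene [ 36   7  11  14 103] [420.9 118.4] [0.438  0.3562] case [-29.1  72. ]
scene [ 20  13  12  15 140] [175.6 235.1] as grip [ -41.2 -120.6] as mark [ -46.  -122.9]
scene [ 57  14  11  15 136] [211.8 236. ] as grip [-39. -40.] as mark [-43.8 -41.8]
scene [19 38  9  9 52] [173.1 258.2] as grip [  16.3 -118.6] as mark [  11.9 -120.9]
scene [56 39  9  8 54] [209.9 257.7] as grip [ 14.8 -38.9] as mark [ 10.4 -40.7]
scene [93 40  9  8 69] [246.8 258.4] as grip [16.2 40.6] as mark [11.9 39.5]
d [-14.2 625.   -0. ] rot [-1.000e-02  2.900e-01  5.633e+01] F [-2.   1.4  2.6] t 51.92
```

View pics/f1_full.png

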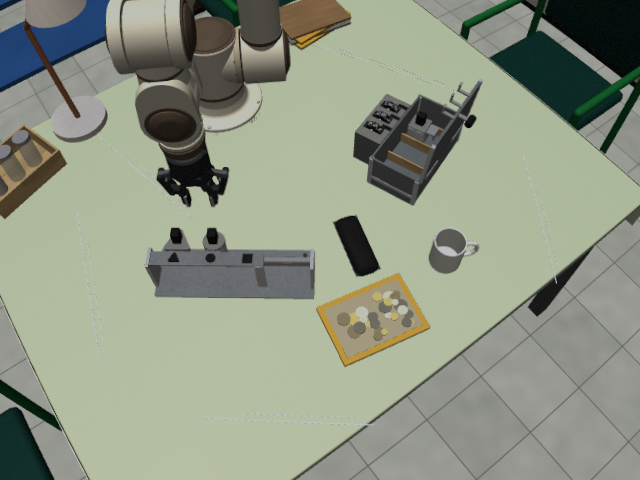

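Request:
apply_moves(rows=[[-0.9, 39, 0, 0, 0, 3.52, 0.5], [-0.9, 39, 0, 0, 0, 3.52, 0.5], [-0.9, 39, 0, 0, 0, 3.52, 0.5], [-0.9, 39, 0, 0, 0, 3.52, 0.5], [-0.9, 39, 0, 0, 0, 3.52, 0.5], [-0.9, 39, 0, 0, 0, 3.52, 0.5], [-0.9, 39, 0, 0, 0, 3.52, 0.5], [-0.9, 39, 0, 0, 0, 3.52, 0.5], [-0.9, 39, 0, 0, 0, 3.52, 0.5], [-0.9, 39, 0, 0, 0, 3.52, 0.5], [-0.9, 39, 0, 0, 0, 3.52, 0.45], [-0.9, 39, 0, 0, 0, 3.52, 0.45], [-0.9, 39, 0, 0, 0, 3.52, 0.45], [-0.9, 39, 0, 0, 0, 3.52, 0.45], [-0.8, 39.5, 0, 0, 0, 3.52, 0.45], [-0.8, 39.5, 0, 0, 0, 3.52, 0.45], [0, 0, -40, 0, 0, 0, 0.45], [0, 0, -50, 0, 0, 0, 0.45], [0, 0, -50, 0, 0, 0, 0.45], [0, 0, 0, 0, 0, 0, 0.45]])

```text
time: 54.42
ee_pos: [0.4359, 0.3551, 0.1211]
tcp_rot: [-179.9, -0.4, -159.9]
wrist_force: [0.9, -0.1, 0.1]
opening: 0.0471
```

```bash
python3 -c "
from pots import *
im=shot('scene',345,40,495,205,4.5,'pics/f2.png');go(.438,.356,.086)"
```

```text
d [  1.   -0.  -38.1] rot [ 0.07 -0.16  0.01] F [ 0.5 -0.6  0.6] t 54.48
```

View pics/f2.png

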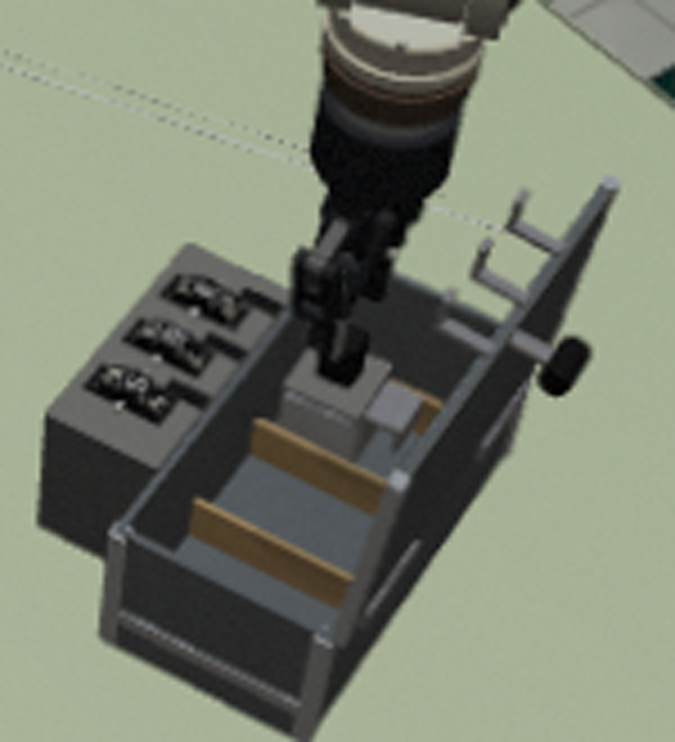

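Request:
apply_moves(rows=[[0.6, 0.4, -18, 0, 0, 0, 0.45], [0, 0, -12, 0, 0, 0, 0.45], [0, 0, -7, 0, 0, 0, 0.45], [0, 0, 0, 0, 0, 0, 0.45], [0, 0, 0, 0, 0, 0, 1], [0, 0, 0, 0, 0, 0, 1], [0, 0, 0, 0, 0, 0, 1], [0, 0, 0, 0, 0, 0, 1]])

```text
time: 55.48
ee_pos: [0.4382, 0.3569, 0.0873]
tcp_rot: [180.0, -0.0, -159.9]
wrist_force: [-0.1, 0.2, 3.8]
opening: 0.0191
```

Request:
apply_moves(rows=[[0, 0, 5, 0, 0, 0, 1], [0, 0, 15, 0, 0, 0, 1], [0, 0, 30, 0, 0, 0, 1], [0, 0, 40, 0, 0, 0, 1], [0, 0, 40, 0, 0, 0, 1], [0, 0, 40, 0, 0, 0, 1], [0, 0, 20, 0, 0, 0, 1], [0, 0, 0, 0, 0, 0, 1]])

```text
time: 56.48
ee_pos: [0.4384, 0.357, 0.279]
tcp_rot: [179.9, 0.1, -159.9]
wrist_force: [1.0, 0.5, -2.4]
opening: 0.0192
```

```bash
python3 -c "
from pots import *
go(*sw(-.035,.122),.28,yaw=143.75)"
```

```text
d [ 111.  -496.9    1. ] rot [ -0.07   0.11 -56.34] F [ 1.   0.5 -2.4] t 56.48
```

Request:
apply_moves(rows=[[8.5, -38.2, 0, 0, 0, -4.33, 1], [8.5, -38.2, 0, 0, 0, -4.33, 1], [8.5, -38.2, 0, 0, 0, -4.33, 1], [8.5, -38.2, 0, 0, 0, -4.33, 1], [8.5, -38.2, 0, 0, 0, -4.33, 1], [8.5, -38.2, 0, 0, 0, -4.33, 1], [8.5, -38.2, 0, 0, 0, -4.33, 1], [8.5, -38.2, 0, 0, 0, -4.33, 1], [8.5, -38.2, 0, 0, 0, -4.33, 1], [8.5, -38.2, 0, 0, 0, -4.33, 1], [8.5, -38.2, 0, 0, 0, -4.33, 1], [8.5, -38.2, 0, 0, 0, -4.33, 1], [9, -38.5, 0, 0, 0, -4.38, 1], [0, 0, -40, 0, 0, 0, 1], [0, 0, -40, 0, 0, 0, 1], [0, 0, -25, 0, 0, 0, 1], [0, 0, -10, 0, 0, 0, 1], [0, 0, 0, 0, 0, 0, 1], [0, 0, 0, 0, 0, 0, 1]])

```text
time: 58.85
ee_pos: [0.5495, -0.1402, 0.163]
tcp_rot: [179.9, 0.0, 143.8]
wrist_force: [0.5, 0.2, -1.3]
opening: 0.0193
```

```bash
python3 -c "
from pots import *
print(sf(get_obs()['ee_pos']));go(*sw(-.035,.122),.163,yaw=143.75)
shot('scene',200,200,340,300,5.5,'pics/g2s.png')"
```

```text
[-34.77300523 121.7712349 ]
d [-0.   0.3  0. ] rot [-0.04  0.03 -0.  ] F [ 0.5  0.2 -1.3] t 58.85
```

View pics/g2s.png

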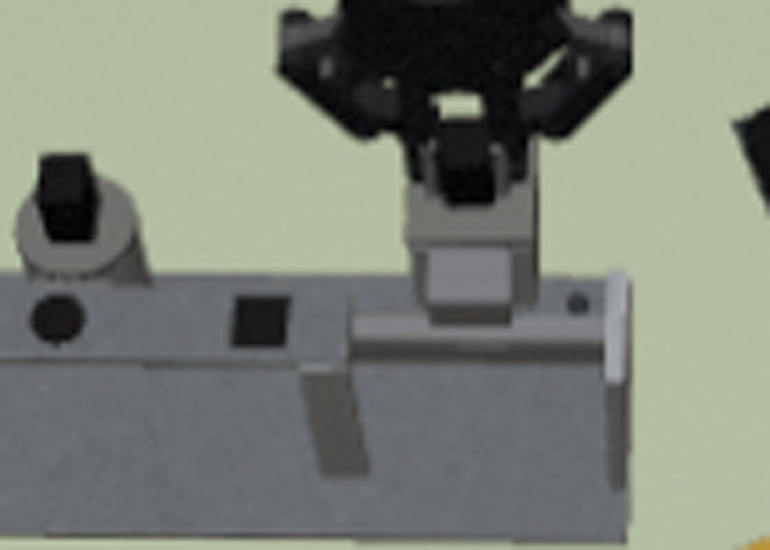

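Alignment matches the earlier ones, with the hook plate's back edge at row ~304. I'll lower it, then slide it.

Request:
apply_moves(rows=[[0, 0, -10, 0, 0, 0, 1], [0, 0, -7, 0, 0, 0, 1], [0, 0, -7, 0, 0, 0, 1], [0, 0, -5, 0, 0, 0, 1], [-0.8, 0.6, -4, 0, 0, 0, 1], [0, 0, 0, 0, 0, 0, 1]])

```text
time: 59.65
ee_pos: [0.5481, -0.1396, 0.1283]
tcp_rot: [180.0, -0.1, 143.7]
wrist_force: [-1.5, 1.3, -3.1]
opening: 0.0188
```

```bash
python3 -c "
from pots import *
print(sf(get_obs()['ee_pos']));go(*sw(-.038,.040),.1305,yaw=143.75)
shot('scene',200,200,340,300,5.5,'pics/g3s.png')"
```

```text
[-36.28552584 121.48609323]
d [-49.6 -64.7   2.2] rot [-0.06 -0.09  0.  ] F [-1.5  1.3 -3.1] t 59.65
```

View pics/g3s.png

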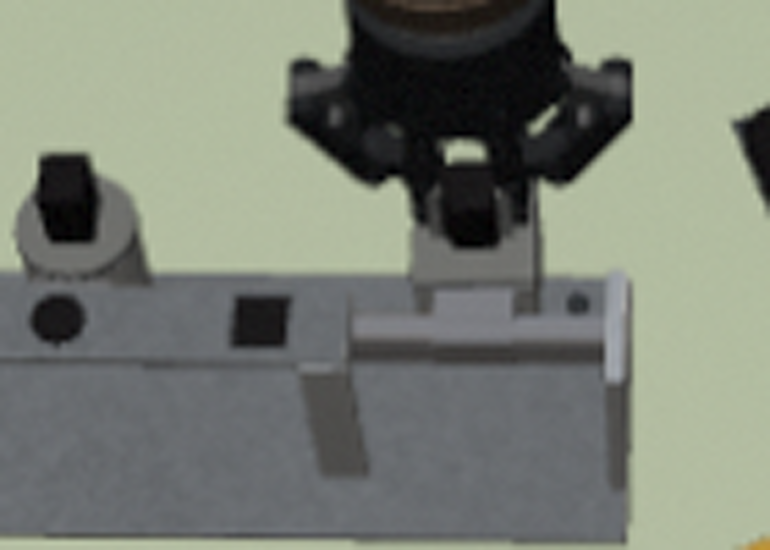

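Request:
apply_moves(rows=[[-1.0, 0.8, 2, 0, 0, 0, 1], [-4.7, -6.4, 0, 0, 0, 0, 1], [-8.8, -12, 0, 0, 0, 0, 1], [-8.8, -12, 0, 0, 0, 0, 1], [-8.8, -12, 0, 0, 0, 0, 1], [-8.8, -12, 0, 0, 0, 0, 1], [-8.8, -12, 0, 0, 0, 0, 1], [0, 0, 0, 0, 0, 0, 1], [0, 0, 0, 0, 0, 0, 1]])

```text
time: 60.82
ee_pos: [0.4986, -0.2051, 0.1308]
tcp_rot: [180.0, -0.1, 143.7]
wrist_force: [0.1, 0.1, -1.4]
opening: 0.0192
```

```bash
python3 -c "
from pots import *
print(sf(get_obs()['ee_pos']));go(*sw(-.038,.0392),.1285,yaw=143.75)"
```

```text
[-37.44200519  39.33844494]
d [-0.5  0.2 -2.3] rot [-0.07 -0.05  0.02] F [ 0.1  0.1 -1.4] t 60.83
```

Request:
apply_moves(rows=[[-0.5, 0.3, -1.5, 0, 0, 0, 1], [0, 0, -1, 0, 0, 0, 1], [0, 0, 0, 0, 0, 0, 1], [0, 0, 0, 0, 0, 0, 0.5], [0, 0, 0, 0, 0, 0, 0.5], [0, 0, 0, 0, 0, 0, 0.5], [0, 0, 15, 0, 0, 0, 0.5], [0, 0, 30, 0, 0, 0, 0.5], [0, 0, 30, 0, 0, 0, 0.5], [0, 0, 30, 0, 0, 0, 0.5], [0, 0, 40, 0, 0, 0, 0.5]])

```text
time: 62.2
ee_pos: [0.4977, -0.2048, 0.275]
tcp_rot: [180.0, -0.1, 143.7]
wrist_force: [1.0, -0.3, 0.4]
opening: 0.0422
```

```bash
python3 -c "
from pots import *
im=shot('scene',140,200,280,300,5.5,'pics/g4.png');hung(im,(150,215,270,272))"
```

```text
scene [ 20  13  12  15 141] [175.6 235.1] as grip [ -41.4 -120.5] as mark [ -46.2 -122.9]
scene [ 57  14  11  15 136] [211.8 236. ] as grip [-39. -40.] as mark [-43.8 -41.8]
scene [ 94  14  10  15 126] [248.2 236.1] as grip [-38.9  39.9] as mark [-43.7  38.7]
scene [19 38  9  9 54] [173.2 258.1] as grip [  16.1 -118.5] as mark [  11.7 -120.8]
scene [56 39  9  8 54] [209.9 257.7] as grip [ 14.8 -38.9] as mark [ 10.4 -40.7]
scene [93 40  9  8 71] [246.9 258.5] as grip [16.5 40.9] as mark [12.1 39.7]
```

View pics/g4_full.png

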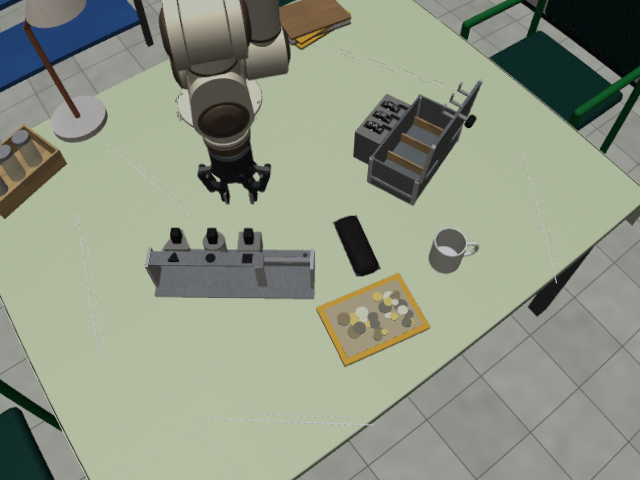

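Request:
apply_moves(rows=[[0, 30, 12, 0, 0, 3.75, 0.4], [0, 37, 13, 0, 0, 3.75, 0.4], [8.4, 37, 0, 0, 0, 3.75, 0.4], [8.4, 37, 0, 0, 0, 3.75, 0.4], [8.4, 37, 0, 0, 0, 3.75, 0.4], [8.4, 37, 0, 0, 0, 3.75, 0.4], [8.4, 37, 0, 0, 0, 3.75, 0.4], [8.4, 37, 0, 0, 0, 3.75, 0.4], [8.4, 37, 0, 0, 0, 3.75, 0.4], [8.4, 37, 0, 0, 0, 3.75, 0.4], [8.4, 37, 0, 0, 0, 3.75, 0.4], [8.4, 37, 0, 0, 0, 3.75, 0.4], [8.4, 37, 0, 0, 0, 3.75, 0.4], [8.5, 37, 0, 0, 0, 3.75, 0.4], [8.5, 37, 0, 0, 0, 3.75, 0.4], [0, 0, 0, 0, 0, 0, 0.4], [0, 0, 0, 0, 0, 0, 0.4]])

```text
time: 64.38
ee_pos: [0.6073, 0.3429, 0.2987]
tcp_rot: [180.0, -0.1, -160.0]
wrist_force: [-0.6, -0.1, -0.2]
opening: 0.0511
```

```bash
python3 -c "
from pots import *
go(.6075,.3439,.2198);shot('scene',345,40,515,205,4.5,'pics/h1.png')"
```

```text
d [  0.2   1.  -78.9] rot [ 0.01 -0.07  0.12] F [-0.6 -0.1 -0.2] t 64.38
```

View pics/h1.png

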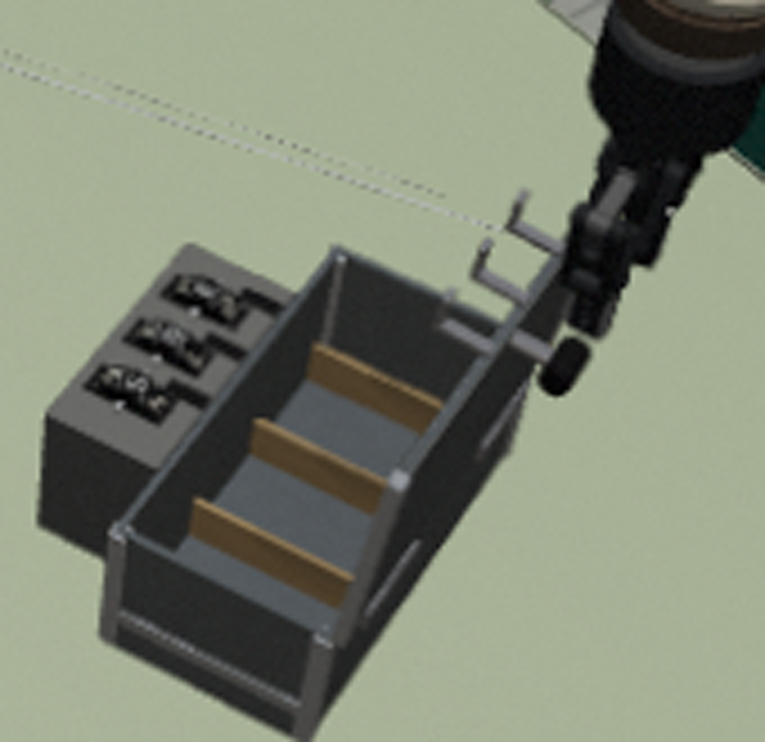

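The case is empty and the lid is still open. I'll descend onto the handle at (565,365) and grip it.

Request:
apply_moves(rows=[[0.2, 1, -30, 0, 0, 0, 0.4], [0, 0, -30, 0, 0, 0, 0.4], [0, 0, -19, 0, 0, 0, 0.4], [0, 0, 0, 0, 0, 0, 0.4], [0, 0, 0, 0, 0, 0, 1], [0, 0, 0, 0, 0, 0, 1], [0, 0, 0, 0, 0, 0, 1], [0, 0, 0, 0, 0, 0, 1]], grip_force=40)

```text
time: 65.42
ee_pos: [0.6081, 0.3443, 0.2212]
tcp_rot: [180.0, 0.1, -160.0]
wrist_force: [-0.7, -0.9, 6.6]
opening: 0.0292
```

Request:
apply_moves(rows=[[-10.0, -3.7, 4.7, 0, 0, 0, 1], [-10.3, -3.8, 3.8, 0, 0, 0, 1], [-10.6, -3.9, 2.8, 0, 0, 0, 1], [-10.8, -4.0, 1.8, 0, 0, 0, 1], [-10.9, -4.0, 0.8, 0, 0, 0, 1], [-10.9, -4.0, -0.2, 0, 0, 0, 1], [-10.9, -4.0, -1.2, 0, 0, 0, 1], [-10.7, -3.9, -2.2, 0, 0, 0, 1], [-10.5, -3.8, -3.2, 0, 0, 0, 1], [-10.2, -3.7, -4.2, 0, 0, 0, 1], [-9.8, -3.6, -5.1, 0, 0, 0, 1], [0, 0, 0, 0, 0, 0, 1]])

```text
time: 66.92
ee_pos: [0.492, 0.3012, 0.2183]
tcp_rot: [-180.0, -0.0, -160.0]
wrist_force: [-2.6, -5.5, 6.9]
opening: 0.0287
```

Request:
apply_moves(rows=[[-9.4, -3.4, -6.0, 0, 0, 0, 1], [-8.9, -3.2, -6.8, 0, 0, 0, 1], [-8.3, -3.0, -7.6, 0, 0, 0, 1], [-7.6, -2.8, -8.4, 0, 0, 0, 1], [-6.9, -2.5, -9.0, 0, 0, 0, 1], [-6.1, -2.2, -9.7, 0, 0, 0, 1], [-5.3, -1.9, -10.2, 0, 0, 0, 1], [0, 0, 0, 0, 0, 0, 1]])

```text
time: 67.92
ee_pos: [0.4392, 0.2816, 0.1591]
tcp_rot: [-179.9, -0.2, -160.0]
wrist_force: [-1.7, -9.9, 0.4]
opening: 0.0289
```

Request:
apply_moves(rows=[[-4.5, -1.6, -10.6, 0, 0, 0, 1], [-3.6, -1.3, -11.0, 0, 0, 0, 1], [0, 0, 0, 0, 0, 0, 1], [0, 0, 0, 0, 0, 0, 1]])

```text
time: 68.42
ee_pos: [0.4322, 0.279, 0.1395]
tcp_rot: [-179.9, 0.0, -160.0]
wrist_force: [-0.9, -9.1, 11.8]
opening: 0.029
```

Request:
apply_moves(rows=[[0, 0, -2, 0, 0, 0, 1], [0, 0, -1, 0, 0, 0, 1], [0, 0, 0, 0, 0, 0, 1], [0, 0, 0, 0, 0, 0, 1]])

```text
time: 68.92
ee_pos: [0.4322, 0.2791, 0.1393]
tcp_rot: [-179.9, 0.1, -160.0]
wrist_force: [-7.8, -13.0, 32.5]
opening: 0.0292
```

```bash
python3 -c "
from pots import *
go(.4318,.2772,.138);shot('scene',345,60,475,205,5,'pics/i1.png')"
```

```text
d [-0.4 -1.9 -1.3] rot [0.03 0.14 0.14] F [ -7.8 -13.   32.5] t 68.92
```

View pics/i1.png

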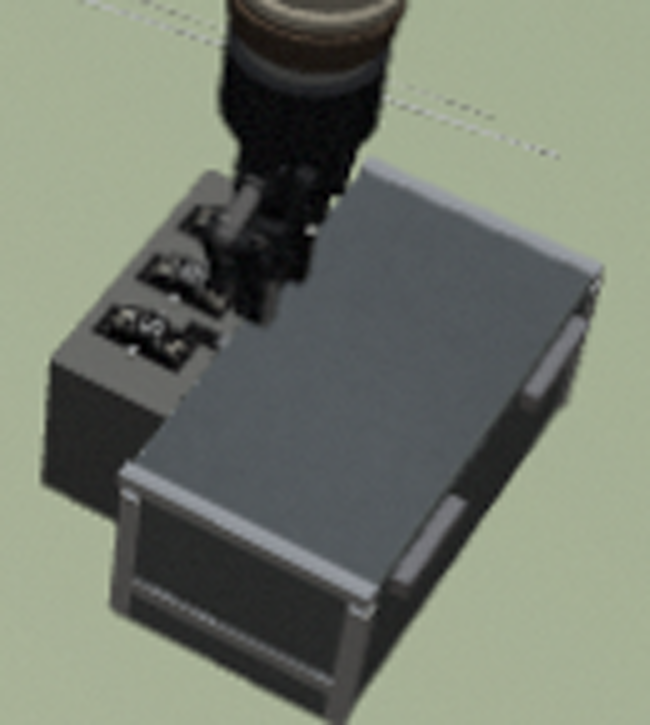

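Request:
apply_moves(rows=[[0, 0, 2, 0, 0, 0, 1], [0, 0, 0, 0, 0, 0, 0.4], [0, 0, 0, 0, 0, 0, 0.4], [0, 0, 20, 0, 0, 0, 0.4], [0, 0, 20, 0, 0, 0, 0.4], [-20, -8, 0, 0, 0, 0, 1], [-30, -10, 0, 0, 0, 0, 1], [-30, -10, 0, 0, 0, 0, 1], [-20, 0, 0, 0, 0, 0, 1], [0, 0, 0, 0, 0, 0, 1]])

```text
time: 70.22
ee_pos: [0.3308, 0.252, 0.1769]
tcp_rot: [180.0, -0.1, -159.9]
wrist_force: [-1.1, 0.2, -0.7]
opening: 0.0001
```

```bash
python3 -c "
from pots import *
from w import strip
go(.3764+.0085,.303+.0031,.14)
im=shot('scene',345,85,475,205,6,'pics/i2.png');t=shot('top',55,230,235,390,4,'pics/i2t.png');strip(t,'pics/w6.png')
a=cv2.imread('pics/scene0.png')[:,:,::-1]
d=np.abs(a.astype(int)-im.astype(int)).max(2)[100:205,405:475];print((d>30).sum(),d.mean())
hh=[]
m=(t[315:338,126:155].max(2)<22).astype(np.uint8);k,l,st,ce=cv2.connectedComponentsWithStats(m);i=1+st[1:,4].argmax();print(st[i],ce[i]+[126,315])"
```

```text
d [ 54.1  54.1 -36.9] rot [-0.01 -0.08  0.03] F [-1.1  0.2 -0.7] t 70.22
0 1.631156462585034
[  5   6  19  14 157] [139.84713376 327.56687898]
```

View pics/i2t.png

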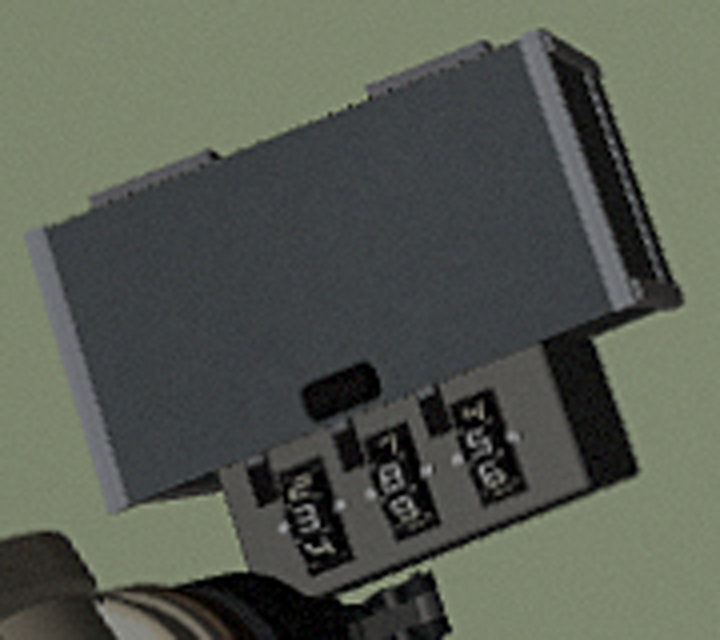

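View pics/i2.png

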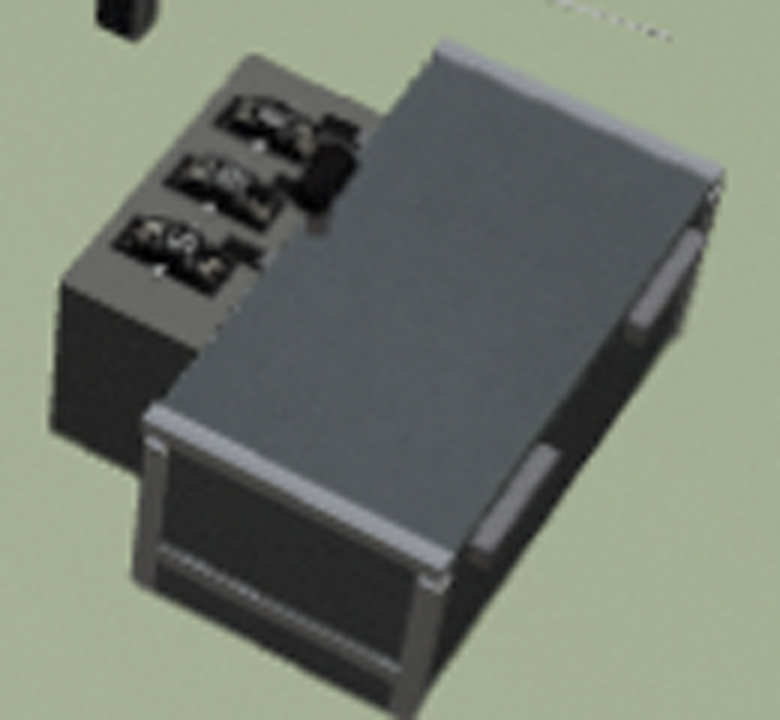

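View pics/w6.png

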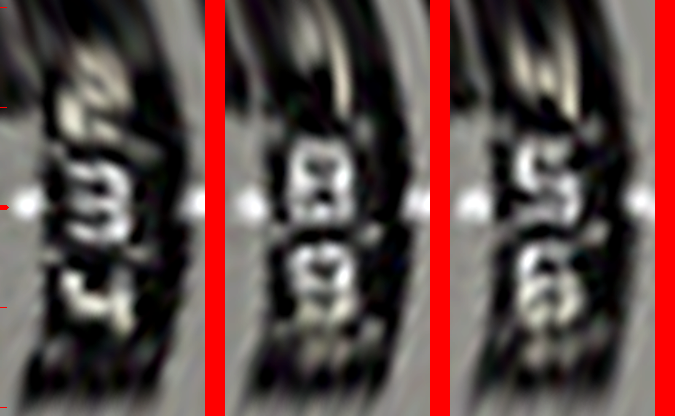

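Request:
apply_moves(rows=[[18, 24, 0, 0, 0, 0, 1], [19, 24, 0, 0, 0, 0, 1], [0, 0, -20, 0, 0, 0, 1], [0, 0, -17, 0, 0, 0, 1], [0, 0, -8, 0, 0, 0, 1], [0, 0, -3, 0, 0, 0, 1], [0, 0, 0, 0, 0, 0, 1]])

```text
time: 71.2
ee_pos: [0.3689, 0.2997, 0.1299]
tcp_rot: [180.0, 0.0, -160.0]
wrist_force: [0.2, -2.4, 4.9]
opening: 0.0004
```

Request:
apply_moves(rows=[[0, 0, -1, 0, 0, 0, 1], [4.2, 1.6, 0, 0, 0, 0, 1], [4.2, 1.6, 0, 0, 0, 0, 1], [4.3, 1.5, 0, 0, 0, 0, 1], [4.3, 1.5, 0, 0, 0, 0, 1], [0, 0, 0, 0, 0, 0, 1], [0, 0, 7, 0, 0, 0, 1], [-8.5, -3.1, 0, 0, 0, 0, 1], [-8.5, -3.1, 0, 0, 0, 0, 1], [0, 0, 0, 0, 0, 0, 1], [0, 0, -5, 0, 0, 0, 1], [0, 0, -2, 0, 0, 0, 1], [0, 0, 0, 0, 0, 0, 1], [4.2, 1.6, 0, 0, 0, 0, 1], [4.2, 1.6, 0, 0, 0, 0, 1], [4.3, 1.5, 0, 0, 0, 0, 1], [4.3, 1.5, 0, 0, 0, 0, 1], [0, 0, 0, 0, 0, 0, 1], [0, 0, 12, 0, 0, 0, 1], [0, 0, 0, 0, 0, 0, 1]])

```text
time: 73.7
ee_pos: [0.3857, 0.3062, 0.1405]
tcp_rot: [180.0, -0.0, -160.0]
wrist_force: [-0.3, -0.3, 0.3]
opening: -0.0002
```

```bash
python3 -c "
from pots import *
go(.3908-.0085,.263-.0031,.128)"
```

```text
d [ -3.4 -46.3 -12.5] rot [-0.02 -0.05  0.11] F [-0.3 -0.3  0.3] t 73.7
```

Request:
apply_moves(rows=[[-2, -23, 0, 0, 0, 0, 1], [-1.5, -23, 0, 0, 0, 0, 1], [0, 0, 0, 0, 0, 0, 1], [0, 0, -9, 0, 0, 0, 1], [0, 0, -3.5, 0, 0, 0, 1], [0, 0, 0, 0, 0, 0, 1], [4.2, 1.6, 0, 0, 0, 0, 1], [4.2, 1.6, 0, 0, 0, 0, 1], [4.3, 1.5, 0, 0, 0, 0, 1], [4.3, 1.5, 0, 0, 0, 0, 1], [0, 0, 0, 0, 0, 0, 1]])

```text
time: 75.08
ee_pos: [0.4007, 0.2671, 0.1291]
tcp_rot: [180.0, 0.2, -160.0]
wrist_force: [3.3, -2.0, 16.4]
opening: -0.0002
```

Request:
apply_moves(rows=[[0, 0, 7, 0, 0, 0, 1], [-8.5, -3.1, 0, 0, 0, 0, 1], [-8.5, -3.1, 0, 0, 0, 0, 1], [0, 0, 0, 0, 0, 0, 1], [0, 0, -5, 0, 0, 0, 1], [0, 0, -2, 0, 0, 0, 1], [0, 0, 0, 0, 0, 0, 1], [4.2, 1.6, 0, 0, 0, 0, 1], [4.2, 1.6, 0, 0, 0, 0, 1], [4.3, 1.5, 0, 0, 0, 0, 1], [4.3, 1.5, 0, 0, 0, 0, 1], [0, 0, 0, 0, 0, 0, 1], [0, 0, 12, 0, 0, 0, 1], [0, 0, 0, 0, 0, 0, 1]])

```text
time: 76.82
ee_pos: [0.3992, 0.2664, 0.1399]
tcp_rot: [180.0, -0.0, -160.0]
wrist_force: [0.1, 0.5, 0.5]
opening: 0.0001
```

```bash
python3 -c "
from pots import *
go(.4048-.0085,.2235-.0031,.128)"
```

```text
d [ -2.9 -46.  -11.9] rot [-0.01 -0.05  0.11] F [0.1 0.5 0.5] t 76.83
```

Request:
apply_moves(rows=[[-2, -23, 0, 0, 0, 0, 1], [-1, -23, 0, 0, 0, 0, 1], [0, 0, 0, 0, 0, 0, 1], [0, 0, -9, 0, 0, 0, 1], [0, 0, -3, 0, 0, 0, 1], [0, 0, 0, 0, 0, 0, 1], [4.2, 1.6, 0, 0, 0, 0, 1], [4.2, 1.6, 0, 0, 0, 0, 1], [4.3, 1.5, 0, 0, 0, 0, 1], [4.3, 1.5, 0, 0, 0, 0, 1], [0, 0, 0, 0, 0, 0, 1]])

```text
time: 78.2
ee_pos: [0.4147, 0.2277, 0.1292]
tcp_rot: [180.0, 0.2, -160.0]
wrist_force: [3.1, -1.4, 16.0]
opening: 0.0002
```

Request:
apply_moves(rows=[[0, 0, 7, 0, 0, 0, 1], [-8.5, -3.1, 0, 0, 0, 0, 1], [-8.5, -3.1, 0, 0, 0, 0, 1], [0, 0, 0, 0, 0, 0, 1], [0, 0, -5, 0, 0, 0, 1], [0, 0, -2, 0, 0, 0, 1], [0, 0, 0, 0, 0, 0, 1], [4.2, 1.6, 0, 0, 0, 0, 1], [4.2, 1.6, 0, 0, 0, 0, 1], [4.3, 1.5, 0, 0, 0, 0, 1], [4.3, 1.5, 0, 0, 0, 0, 1], [0, 0, 0, 0, 0, 0, 1], [0, 0, 15, 0, 0, 0, 1], [0, 0, 30, 0, 0, 0, 1], [-20, -30, 10, 0, 0, 0, 1], [-20, -40, 0, 0, 0, 0, 1], [-20, -40, 0, 0, 0, 0, 1], [0, -40, 0, 0, 0, 0, 1], [0, -40, 0, 0, 0, 0, 1], [0, 0, 0, 0, 0, 0, 1]])

```text
time: 80.7
ee_pos: [0.3528, 0.0346, 0.1826]
tcp_rot: [-180.0, -0.1, -160.2]
wrist_force: [0.5, 0.2, 0.4]
opening: 0.0004
```

```bash
python3 -c "
from pots import *
from w import strip
print(get_obs()['ee_pos'])
im=camera('scene');t=camera('top');cv2.imwrite('pics/j1s.png',im[:,:,::-1]);cv2.imwrite('pics/j1t.png',t[:,:,::-1]);strip(t,'pics/w7.png')
hung(im,(150,215,270,272))
a=cv2.imread('pics/scene0.png')[:,:,::-1]
for nm,(x0,y0,x1,y1) in dict(lid=(405,100,475,205),items=(310,200,485,370)).items():
    d=np.abs(a.astype(int)-im.astype(int)).max(2)[y0:y1,x0:x1];print(nm,(d>30).sum(),d.mean())"
```

```text
[0.35276477 0.0346074  0.18258201]
scene [ 20  13  12  15 141] [175.6 235.1] as grip [ -41.4 -120.5] as mark [ -46.2 -122.9]
scene [ 57  14  11  15 136] [211.8 236. ] as grip [-39. -40.] as mark [-43.8 -41.8]
scene [ 94  14  10  15 127] [248.2 236.1] as grip [-39.   39.9] as mark [-43.8  38.8]
scene [19 38  9  9 54] [173.2 258.1] as grip [  16.1 -118.5] as mark [  11.7 -120.8]
scene [56 39  9  8 54] [209.9 257.7] as grip [ 14.8 -38.9] as mark [ 10.4 -40.7]
scene [93 40  9  8 71] [246.9 258.5] as grip [16.5 40.9] as mark [12.1 39.7]
lid 0 2.946938775510204
items 0 3.4780840336134453
```

View pics/w7.png

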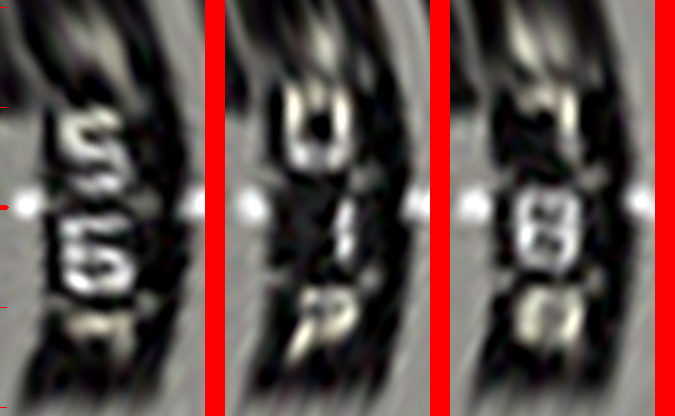

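View pics/j1s.png

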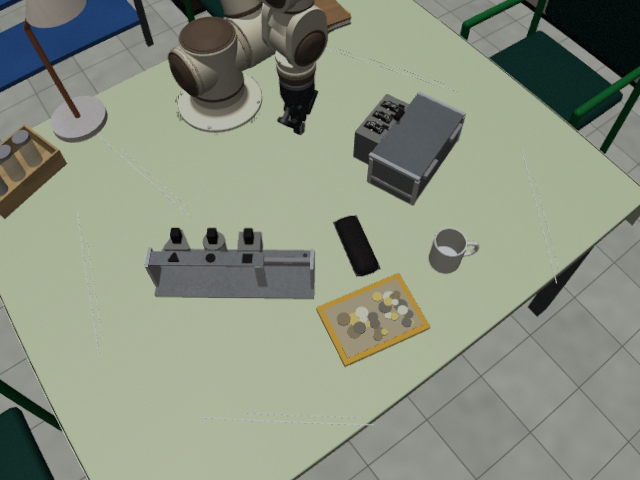

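```bash
python3 -c "
from workcell import *
print(job_done(), get_obs()['time'])"
```

```text
the job is handed in; nothing more can be done
the job is handed in; nothing more can be done
```

The job is finished and handed in at about 81 s of robot time; there is no verdict to report.

I rolled the lock to 3-8-5 and opened the lid to about 100°. All three pots were in the case. I hung the triangle, then the round, then the square on the rail and slid each to its own tablet. Then I shut the empty case and rolled all three wheels off the code.

What my last checks showed:
- **Pots:** each hangs within about 1 mm of its tablet along the rail: −120.5 against −120.8, −40.0 against −40.7, and 39.9 against 39.7 mm.
- **Lid:** it looks the same in the scene picture as at the start, when it was shut.
- **Wheels:** they read about 5.5, 0.8 and 7.8, so each is more than two numerals off the code.
- **Spectacle case, picture and mug:** the pictures show no change from the start.
- **Arm:** the gripper stands clear of everything.

What went less smoothly:
- **First approach:** the last joint hit its range limit before it could reach the wheels. I turned the gripper half round and carried on; nothing had been touched.
- **Code setting:** the middle and right wheels stood about 0.15 rad past their numerals, within tolerance, and the lid opened and shut.
- **Shutting the lid:** I pressed the handle until the wrist force read about 32 N, which showed the lid had reached its stop.

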